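Rack the manipulator support posts upright and lock them

ROBOT

A 7-joint arm with a two-finger parallel gripper is mounted at the origin on the work surface. World frame = base frame: x ahead of the robot, y to its left, z up, the work surface at z = 0. Lengths are in m, angles in rad, forces in N, time in s.
With the tool pointing down it reaches from about 0.4 to 0.85 m from the base axis. Payload 10.4 kg.
Tool frame: the origin (TCP) lies at the very end of the fingers, on their centre line; the grasp point (between the pads) lies r.grip_depth behind it (r.grip_depth is the distance from the TCP to the grasp point, in m); y points along the fingers, z is the direction in which the jaws open and shut, and the axes are right-handed (so a half turn about y gives the same grasp; the last joint's range is limited). The gripper opens to 87 mm and grips with 3 to 60 N. Pads are 19 mm wide; open, the fingers measure 117 mm over their backs; the gripper's body (75 mm by 190 mm) begins 51 mm behind the grasp point.
Start: joints at [1.173, 0.332, -0.065, 1.46, 0.022, 1.35, -0.088], TCP at [0.229, -0.582, 0.223] pointing down, gripper open.
Joint ranges: [-2.6, 2.6], [-0.5, 2.12], [-1.47, 1.34], [0.16, 2.42], [-1.27, 4.41], [0.06, 2.06], [-2.6, 2.6]. Speed limits (rad/s): [2.22, 2.22, 2.79, 2.79, 3.14, 3.14, 3.14].

INTERFACE

Orientations are given as a unit quaternion [x, y, z, w].
In Python, from bench import r gives the robot as it stands.
- The arm moves only by the shell command python3 -m jog 'ROWS' [OPENING] [FORCE]. ROWS is JSON, a list of rows, each a list of 6 numbers: the shift along the tool's x, y, z in m, then the turn, a rotation vector about the tool's x, y, z in degrees. A call has 1 to 12 rows; each row shifts and turns the pose as measured when the row begins, along the tool's axes as they then stand; what a row does not reach is not made up. A row lasts 1/12 s, in which the tool goes at most 41.7 mm and 7.16 degrees, less where a joint would pass 70% of its speed; a pose out of reach is approached as far as the arm can. A call with a gripper value outside its range is refused whole. OPENING is the opening, from -1 (shut) to 1 (fully open), so that 0 is half open, set as the call begins (- or left out, the last holds). The fingers move at their own pace and stop on an object; FORCE is the grip in N (left out, the last holds). Time passes only in rows, so rows that do not move let the fingers close. It gives the time, the measured TCP pose, the force and the opening at its end, in the units of the state.
- r.read_state(): the state, without advancing time (a new reading comes with each control period).
- r.camera(name): name is "side" or "top" or "wrist"; returns a dict with "image" (420x560x3 uint8, red, green, blue), "range_z" (420x560 float32, m along the optical axis (not along the pixel's ray), 0 where there is no reading), "K" (3x3 intrinsics, pixels), "k1" (the pictures are not rectified: a ray, as slopes to the right and down, at radius r is drawn at 1 + k1 r^2 times it, then the intrinsics apply), "R" (3x3) and "t" (3): a world point X has camera coordinates R X + t. Camera axes: x right, y down, z forward; pixel columns grow to the right and rows downward; lengths in m; the calibration is good to about 2 mm. A picture is of the moment at which its call begins.
- r.close_job(): hands the job in, once; it reports no verdict.
The state is a dict: "time": time; "joint_positions": joint angles; "joint_vel": joint speeds; "joint_torque": joint torques, N m; "ee_pos": TCP position; "eef_rot": TCP orientation; "ft_force": force on the tool from outside, world axes, zero at the start; "torque": the same for the moment, N m; "width": finger opening in m.
Only numpy, scipy, OpenCV 4.12 (cv2) and the standard library are available. Lean on these libraries where they do the work, as an engineer would, in place of code of your own. Each camera call takes 0.05 s, during which the arm holds its last target. There are 200 camera calls.

TASK

Stand up every support post that lies on the bench: lift its head end and let its foot pivot on the bench until it stands, rather than carrying it through the air lying down. Set each post upright into a bay of the carrier, fully down, with its orange toe pointing to the keeper. When all the posts are in, swing the keeper shut over the toes and only then swing the bolt up fully into the keeper's fork; leave the other things on the bench where they are.

Things in the scene. Friction and masses are not known exactly. Their poses are not given: they have to be found in the camera images.
- post1: Support post, 0.4 kg. Origin: centre of its foot's underside; +z up the shaft, +x to the toe. Foot: dark block 44 x 44 x 12 mm; orange toe 24 mm wide, 8 mm thick, out to x = 52 mm. Shaft 20 mm thick, ending in a black ball head 32 mm across, centre z = 128 mm, which turns freely between fingertips. Balance point z about 50 mm. Starts lying on the foot's back (-x) edge, toe up.
- post2: Support post, same shape as post1 (origin and axes too). Starts lying on the foot's +y edge, toe pointing sideways.
- post3: Support post, same shape as post1 (origin and axes too). Starts lying on the foot's -y edge, toe pointing sideways.
- post1_toe (a point): On the underside of post1's orange toe, 45 mm from the shaft's axis.
- post2_toe (a point): On the underside of post2's orange toe, 45 mm from the shaft's axis.
- post3_toe (a point): On the underside of post3's orange toe, 45 mm from the shaft's axis.
- carrier: Fixed plate, 200 mm along y, x = -95 to +40 mm. Origin: on the bench under the middle bay; z up. Three bays along y, 68 mm apart, 54 x 54 mm inside, floor 6 mm and tops of the blue ribs 14 mm above the bench. Each bay's -x wall has a 34 mm gap for the toe: a foot sits down only with its toe to the carrier's -x, to the keeper. Any bay will do for any post.
- bay1 (a point): Floor of bay 1, its centre (6 mm above the bench): where the origin of a post belongs. Axes as the carrier's.
- bay1_toe (a point): Point on the carrier's plate where the toe point (point postN_toe) of a post in bay 1 belongs, 45 mm to the carrier's -x of the bay's centre.
- bay2 (a point): Floor of bay 2, its centre (6 mm above the bench): where the origin of a post belongs. Axes as the carrier's.
- bay2_toe (a point): Point on the carrier's plate where the toe point (point postN_toe) of a post in bay 2 belongs, 45 mm to the carrier's -x of the bay's centre.
- bay3 (a point): Floor of bay 3, its centre (6 mm above the bench): where the origin of a post belongs. Axes as the carrier's.
- bay3_toe (a point): Point on the carrier's plate where the toe point (point postN_toe) of a post in bay 3 belongs, 45 mm to the carrier's -x of the bay's centre.
- keeper (a joint): Keeper: a steel bar 10 mm thick along the carrier's y on two arms 41 mm long, hinged in front of the bays. 0 = shut, the bar 2 mm above the toes; grows to 2.1 rad as it swings up and away from the posts. Starts open. Stiff (0.13 N m): it stays where it is left. Hard stop at 0.
- keeper_handle (a point): Middle of the keeper's red handle, a rod 12 mm thick, 48 mm long along the carrier's y, beyond the row of bays at its -y end. Turns with the keeper, 40 mm from the hinge line. Shut, it is 40 mm above the bench and 35 mm to the carrier's +x of the hinge line; opening lifts it and takes it over to -x.
- keeper_hinge (a point): Point on the keeper's hinge line (along the carrier's y), abreast of the middle of the handle, 21 mm above the bench.
- bolt (a joint): Swing bolt at the carrier's +y end. 0 = upright in the fork at the keeper's end (hard stop); grows to 1.2 rad as it lies down outwards, to the carrier's +y. Starts lying out. Stiff (0.05 N m): it stays where it is left.
- bolt_knob (a point): On the axis of the bolt's black knob (18 mm thick, from 23 to 63 mm from the pivot), 45 mm from the pivot.
- bolt_hinge (a point): The swing bolt's pivot, 14 mm above the bench; it turns about a line along the carrier's x.
- reagent: Bystander: brown bottle, 62 mm wide, 130 mm tall. Origin: centre of its underside.
- tipbox: Bystander: blue box with a clear lid, 85 x 120 mm, 63 mm tall. Origin: centre of its underside.
- objective: Bystander: steel microscope objective standing on end, 34 mm wide, 50 mm tall. Origin: centre of its underside.
Not all that is in view belongs to the job. Leave any green or yellow look-alike of the post2 alone.

How it is judged:
On the way, in this order (a step that is already met when the one before it is completed fails the run):
1. every post stands in a bay with its toe to the keeper, the keeper still open (angle between each of post1, post2, post3's own z axis and vertical below 0.1 rad and linear speed of each of post1, post2, post3 below 0.05 m/s and ((distance between post1 and bay1 below 0.012 m and horizontal distance between post1_toe and bay1_toe below 0.014 m) or (distance between post1 and bay2 below 0.012 m and horizontal distance between post1_toe and bay2_toe below 0.014 m) or (distance between post1 and bay3 below 0.012 m and horizontal distance between post1_toe and bay3_toe below 0.014 m)) and ((distance between post2 and bay1 below 0.012 m and horizontal distance between post2_toe and bay1_toe below 0.014 m) or (distance between post2 and bay2 below 0.012 m and horizontal distance between post2_toe and bay2_toe below 0.014 m) or (distance between post2 and bay3 below 0.012 m and horizontal distance between post2_toe and bay3_toe below 0.014 m)) and ((distance between post3 and bay1 below 0.012 m and horizontal distance between post3_toe and bay1_toe below 0.014 m) or (distance between post3 and bay2 below 0.012 m and horizontal distance between post3_toe and bay2_toe below 0.014 m) or (distance between post3 and bay3 below 0.012 m and horizontal distance between post3_toe and bay3_toe below 0.014 m)) and value of joint keeper above 0.6 rad), for 0.3 s.
2. the keeper is shut over the toes while the bolt is still out (value of joint keeper below 0.12 rad and value of joint bolt above 0.5 rad), for 0.2 s.
At the end, for the whole second after the job is handed in: Every present post stands upright (within 0.1 rad) and at rest in a bay, its foot's centre within 12 mm of the bay's floor centre and its toe point within 14 mm of the bay's toe point; keeper joint below 0.12 rad, bolt joint below 0.15 rad (angle between each of post1, post2, post3's own z axis and vertical below 0.1 rad and linear speed of each of post1, post2, post3 below 0.05 m/s and ((distance between post1 and bay1 below 0.012 m and horizontal distance between post1_toe and bay1_toe below 0.014 m) or (distance between post1 and bay2 below 0.012 m and horizontal distance between post1_toe and bay2_toe below 0.014 m) or (distance between post1 and bay3 below 0.012 m and horizontal distance between post1_toe and bay3_toe below 0.014 m)) and ((distance between post2 and bay1 below 0.012 m and horizontal distance between post2_toe and bay1_toe below 0.014 m) or (distance between post2 and bay2 below 0.012 m and horizontal distance between post2_toe and bay2_toe below 0.014 m) or (distance between post2 and bay3 below 0.012 m and horizontal distance between post2_toe and bay3_toe below 0.014 m)) and ((distance between post3 and bay1 below 0.012 m and horizontal distance between post3_toe and bay1_toe below 0.014 m) or (distance between post3 and bay2 below 0.012 m and horizontal distance between post3_toe and bay2_toe below 0.014 m) or (distance between post3 and bay3 below 0.012 m and horizontal distance between post3_toe and bay3_toe below 0.014 m)) and value of joint keeper below 0.12 rad and value of joint bolt below 0.15 rad); the robot touches nothing.
It fails at once if a post is carried through the air lying down (leaning over 0.7 rad with its foot's centre over 120 mm above the bench) ((angle between post1's own z axis and vertical above 0.7 rad and height (world z) of post1 above 0.12 m) or (angle between post2's own z axis and vertical above 0.7 rad and height (world z) of post2 above 0.12 m) or (angle between post3's own z axis and vertical above 0.7 rad and height (world z) of post3 above 0.12 m)).
It fails at once if a bystander is moved more than 30 mm or tipped over (distance of any of reagent, tipbox, objective from where it was at the start of the episode above 0.03 m or angle between any of reagent, tipbox, objective's own z axis and vertical above 0.4 rad).
Of post1, post2, post3 only 2 to 3 are there at a start; the rules pass over those that are not, and their reading is None.
At some moment in a run one of post1, post2, post3 may be knocked a few centimetres aside while the robot is not near it.
Once in a run the grip may slacken for a moment while it holds something.
It also fails if it takes over 210 s, if anything falls off the work surface, if the arm or the gripper's body presses on something with over 40 N, if the wrist force passes 120 N, or if a joint passes its speed limit or range.

## Working session

There is one attempt and no reset: what is moved stays moved. The work goes in short steps, Python scripts to look and compute and a shell command to move; the robot and the scene stay as the last step left them, time stands still between calls to the robot, and variables do not carry over. Pictures are saved under pics/ and viewed, about 12 in all and at most 16, crops included, and the job is handed in when it is done.

```bash
mkdir -p pics; ls; python3 - <<'E'
from bench import r
import cv2,numpy as np
s=r.read_state();print({k:np.round(v,3).tolist() for k,v in s.items()},r.grip_depth)
for n in ["side","top","wrist"]:
    c=r.camera(n);np.savez(f"pics/{n}0.npz",**c)
    cv2.imwrite(f"pics/{n}0.png",c["image"][:,:,::-1]);print(n,c["K"].tolist(),c["k1"],np.round(c["R"],3).tolist(),np.round(c["t"],3).tolist())
E
```

```text
pics
{'time': 0.0, 'joint_positions': [1.173, 0.333, -0.065, 1.461, 0.022, 1.35, -0.089], 'joint_vel': [0.0, -0.001, 0.001, -0.0, 0.0, 0.001, -0.001], 'joint_torque': [0.0, -62.326, 0.025, -38.99, -0.061, 0.04, 0.0], 'ee_pos': [0.229, -0.581, 0.222], 'eef_rot': [-0.132, 0.695, -0.694, 0.132], 'ft_force': [1.034, -0.592, 0.261], 'torque': [0.02, -0.048, 0.005], 'width': 0.087} 0.0187
side [[511.46772532403736, 0.0, 284.5265029073996], [0.0, 511.46772532403736, 213.49035987578716], [0.0, 0.0, 1.0]] -0.028705515203204628 [[-0.699, -0.715, -0.007], [-0.38, 0.38, -0.843], [0.606, -0.587, -0.537]] [0.366, 0.272, 0.931]
top [[406.01545508085474, 0.0, 278.80639795360764], [0.0, 406.01545508085474, 204.83209727189143], [0.0, 0.0, 1.0]] -0.12279020423018791 [[-0.006, -1.0, 0.002], [-0.983, 0.006, -0.183], [0.183, -0.003, -0.983]] [-0.016, 0.565, 0.974]
wrist [[333.24477743398893, 0.0, 279.8164071415879], [0.0, 333.24477743398893, 205.87237428625357], [0.0, 0.0, 1.0]] -0.03046888195030163 [[0.366, -0.931, -0.0], [-0.897, -0.353, 0.267], [-0.248, -0.098, -0.964]] [-0.625, -0.033, 0.389]
```

View pics/top0.png

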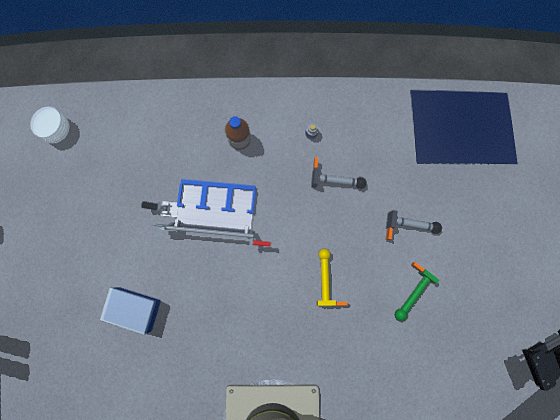

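View pics/side0.png

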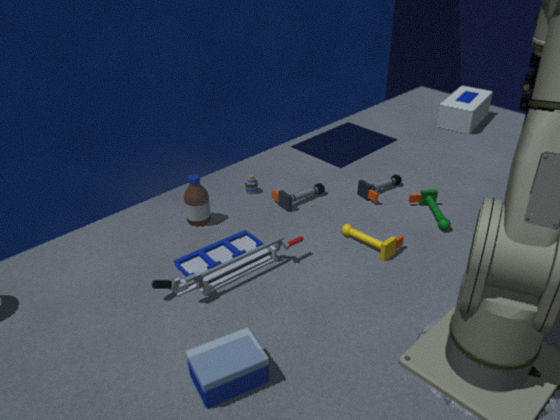

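Top view: there are two grey posts. A has its foot at (316,178), toe up at (317,162) and head at (361,183). B has its foot at (391,222), toe down at (390,236) and head at (437,228). The yellow one (325,280) and the green one (418,290) are decoys. The carrier is at (215,205) with its keeper on the robot side, the red handle at (263,244) and the bolt knob at (149,206). By handedness, A is lying on its -y edge, so it is post3. B is post2, and post1 is absent.

```bash
cat > h.py <<'E'
from bench import r
import cv2,numpy as np
from scipy.spatial.transform import Rotation as Ro
def cam(n,save=None):
    c=r.camera(n)
    if save: cv2.imwrite(f"pics/{save}.png",c["image"][:,:,::-1])
    return c
def load(f): return dict(np.load(f))
def ray(c,u,v):
    p=cv2.undistortPoints(np.array([[[u,v]]],float),c["K"],np.array([float(c["k1"]),0,0,0]))[0,0]
    d=c["R"].T@np.array([p[0],p[1],1]);return -c["R"].T@c["t"],d/np.linalg.norm(d)
def plane(c,u,v,z):
    o,d=ray(c,u,v);return o+d*(z-o[2])/d[2]
def proj(c,X):
    return cv2.projectPoints(np.array([X],float),cv2.Rodrigues(c["R"])[0],c["t"],c["K"],np.array([float(c["k1"]),0,0,0]))[0][0,0]
def tri(obs):
    A=np.zeros((3,3));b=np.zeros(3);L=[]
    for c,u,v in obs:
        o,d=ray(c,u,v);M=np.eye(3)-np.outer(d,d);A+=M;b+=M@o;L.append((o,M))
    X=np.linalg.solve(A,b);return X,max(np.linalg.norm(M@(X-o)) for o,M in L)
def blob(c,kind,u,v,rad=22,minA=6):
    h=cv2.cvtColor(c["image"],cv2.COLOR_RGB2HSV).astype(int);H,S,V=h[...,0],h[...,1],h[...,2]
    m={"orange":(H>=4)&(H<=18)&(S>150)&(V>110),"red":((H<4)|(H>174))&(S>150)&(V>90),"black":(V<48)&(S<120),
       "blue":(H>105)&(H<125)&(S>150)&(V>90),"dark":(V<75)&(S<110)}[kind]
    yy,xx=np.mgrid[:m.shape[0],:m.shape[1]];m=m&((xx-u)**2+(yy-v)**2<rad**2)
    n,l,st,ce=cv2.connectedComponentsWithStats(m.astype(np.uint8))
    out=[(st[i,4],*np.round(ce[i],1),*st[i,:4]) for i in range(1,n) if st[i,4]>=minA]
    return sorted(out,reverse=True)
def goto(p,yaw=None):
    """shift in tool axes (mm) from the measured pose to p; turn about tool y (deg) so jaw axis z points at yaw deg"""
    s=r.read_state();R=Ro.from_quat(s["eef_rot"]).as_matrix();d=R.T@(np.array(p)-s["ee_pos"])*1e3
    z=R[:,2];y0=np.degrees(np.arctan2(z[1],z[0]))
    print("tcp",np.round(s["ee_pos"],4),"shift mm",np.round(d,1),"jawyaw",round(y0,1),"down err",np.round(R[:,1]+[0,0,1],3),"j7",np.round(s["joint_positions"][6],2))
    if yaw is not None:
        a=(yaw-y0+180)%360-180;print("turn about tool y:",round(-a,1),"(",round(-a+(180 if a>0 else -180),1),")")
E
python3 - <<'E'
from h import *
T=load("pics/top0.npz");S=load("pics/side0.npz")
def b(c,k,u,v,rad=14):
    o=blob(c,k,u,v,rad);print(k,u,v,o[:2]);return o[0][1:3] if o else (u,v)
for nm,k,a,c in [("headA","black",(361,183),(319,189)),("headB","black",(437,228),(396,180)),("toeA","orange",(317,162),(277,197)),("toeB","orange",(390,236),(374,196)),("handle","red",(263,244),(295,241)),("knob","black",(149,206),(162,284))]:
    X,e=tri([(T,*b(T,k,*a)),(S,*b(S,k,*c))]);print(nm,np.round(X,4),"miss",round(e,4))
for nm,u,v in [("footA",316,178),("footB",391,222)]: print(nm,plane(T,u,v,.022))
for k in ["top","side"]:
    c=T if k=="top" else S
    print(k,blob(c,"blue",*((215,200) if k=="top" else (220,255)),70)[:2])
im=T["image"][150:270,130:290,::-1];cv2.imwrite("pics/carrT.png",cv2.resize(im,None,fx=5,fy=5,interpolation=3))
im=T["image"][140:260,290:460,::-1];im2=S["image"][160:220,260:430,::-1]
cv2.imwrite("pics/posts.png",cv2.resize(np.vstack([im,im2]),None,fx=3.3,fy=3.3,interpolation=3))
goto([.5,-.3,.2],0)
E
```

```text
black 361 183 []
black 319 189 [(np.int32(69), np.float64(319.6), np.float64(188.9), np.int32(315), np.int32(184), np.int32(9), np.int32(11))]
headA [ 0.6284 -0.2394  0.0141] miss 0.0012
black 437 228 []
black 396 180 [(np.int32(64), np.float64(396.5), np.float64(180.3), np.int32(391), np.int32(175), np.int32(11), np.int32(11))]
headB [ 0.5065 -0.4392  0.0114] miss 0.0006
orange 317 162 [(np.int32(32), np.float64(315.7), np.float64(162.5), np.int32(314), np.int32(158), np.int32(4), np.int32(10))]
orange 277 197 [(np.int32(46), np.float64(275.0), np.float64(194.9), np.int32(272), np.int32(190), np.int32(6), np.int32(11))]
toeA [ 0.6835 -0.1187  0.0218] miss 0.0008
orange 390 236 [(np.int32(55), np.float64(389.3), np.float64(233.0), np.int32(386), np.int32(227), np.int32(7), np.int32(12))]
orange 374 196 [(np.int32(72), np.float64(372.3), np.float64(194.7), np.int32(368), np.int32(190), np.int32(10), np.int32(11))]
toeB [ 0.4934 -0.3054  0.0237] miss 0.0005
red 263 244 [(np.int32(68), np.float64(261.1), np.float64(243.0), np.int32(253), np.int32(241), np.int32(17), np.int32(5))]
red 295 241 [(np.int32(44), np.float64(295.1), np.float64(240.1), np.int32(288), np.int32(237), np.int32(15), np.int32(8))]
handle [0.4667 0.0242 0.0512] miss 0.002
black 149 206 []
black 162 284 [(np.int32(126), np.float64(161.6), np.float64(284.1), np.int32(153), np.int32(281), np.int32(18), np.int32(8))]
knob [0.5665 0.3181 0.0353] miss 0.0001
footA [ 0.64151214 -0.11789443  0.022     ]
footB [ 0.52272777 -0.31161949  0.022     ]
top [(np.int32(705), np.float64(215.9), np.float64(192.7), np.int32(177), np.int32(180), np.int32(79), np.int32(33))]
side [(np.int32(635), np.float64(215.8), np.float64(250.7), np.int32(174), np.int32(230), np.int32(89), np.int32(46))]
tcp [ 0.2287 -0.5813  0.222 ] shift mm [-355.5   22.1 -162.5] jawyaw -68.5 down err [-0.     0.001  0.   ] j7 -0.09
turn about tool y: -68.5 ( 111.5 )
```

View pics/carrT.png

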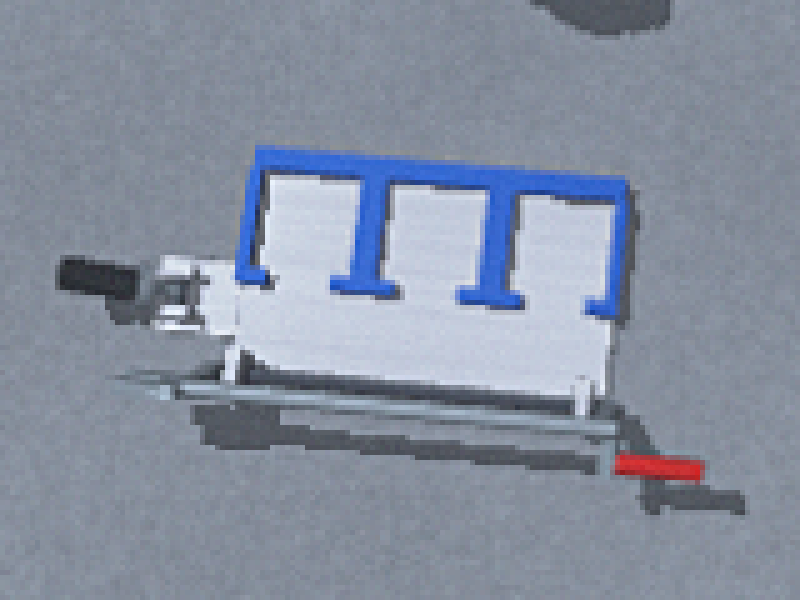

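View pics/posts.png

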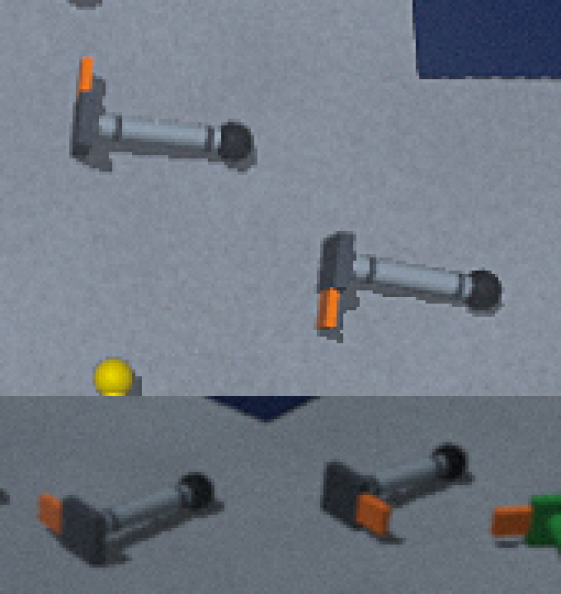

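Enlarged crop: both grey posts have orange toes and black balls. A's head is at (237,140) in the crop and B's is at (485,290). These are the real posts, since the decoys are all yellow or all green. The triangulated heads are at z≈0.012–0.014, where 0.016 is expected, so the measurement holds. The carrier's bays face the robot.

```bash
python3 - <<'E'
from h import *
T=load("pics/top0.npz")
P={k:plane(T,130+u/5,150+v/5,.014) for k,(u,v) in dict(bl=(257,147),br=(628,180),fl=(236,284),fr=(616,318),m1a=(360,178),m1b=(388,180),m2a=(487,187),m2b=(515,190),m1f=(365,297),m2f=(490,308)).items()}
for k,v in P.items(): print(k,np.round(v,4))
yv=P["bl"]-P["br"];print("y len",np.linalg.norm(yv),"yaw of carrier x",np.degrees(np.arctan2(-yv[0],yv[1])))
mid=(P["bl"]+P["br"])/2;print("depth",np.linalg.norm((P["bl"]+P["br"]-P["fl"]-P["fr"])/2), (P["bl"]+P["br"]+P["fl"]+P["fr"])/4)
print("bolt bracket",plane(T,130+185/5,150+293/5,.014))
goto([.5065,-.439,.15],-7)
E
```

```text
bl [0.6423 0.2406 0.014 ]
br [0.6226 0.0418 0.014 ]
fl [0.5679 0.2489 0.014 ]
fr [0.5487 0.0478 0.014 ]
m1a [0.6248 0.1845 0.014 ]
m1b [0.6236 0.1695 0.014 ]
m2a [0.6194 0.1166 0.014 ]
m2b [0.6176 0.1017 0.014 ]
m1f [0.5606 0.18   0.014 ]
m2f [0.5544 0.1139 0.014 ]
y len 0.19978117701837675 yaw of carrier x -5.6494068706900835
depth 0.07451847938475246 [0.59539024 0.14477566 0.014     ]
bolt bracket [0.5632556  0.27611148 0.014     ]
tcp [ 0.2287 -0.5813  0.222 ] shift mm [-310.6   72.   -30.7] jawyaw -68.5 down err [-0.     0.001  0.   ] j7 -0.09
turn about tool y: -61.5 ( 118.5 )
```

```bash
python3 -m jog '[[-0.035,0.008,-0.0035,0,0,0],[-0.035,0.008,-0.0035,0,0,0],[-0.035,0.008,-0.0035,0,0,0],[-0.035,0.008,-0.0035,0,0,0],[-0.035,0.008,-0.0035,0,0,0],[-0.035,0.008,-0.0035,0,0,0],[-0.035,0.008,-0.0035,0,0,0],[-0.035,0.008,-0.0035,0,0,0],[-0.035,0.008,-0.0035,0,0,0],[0,0,0,0,0,0]]' 1 25
python3 -m jog '[[0,0,0,0,-7,0],[0,0,0,0,-7,0],[0,0,0,0,-7,0],[0,0,0,0,-7,0],[0,0,0,0,-7,0],[0,0,0,0,-7,0],[0,0,0,0,-7,0],[0,0,0,0,-7,0],[0,0,0,0,-6,0],[0,0,0,0,0,0]]'
python3 - <<'E'
from h import *
goto([.5065,-.439,.15],-7)
c=cam("wrist","w1");T=cam("top")
np.savez("pics/w1.npz",**c)
print(proj(c,[.5065,-.439,.016]),proj(c,[.493,-.305,.022]))
print(blob(T,"dark",437,228,14)[:2],blob(T,"orange",390,236,20)[:2],blob(T,"orange",317,162,20)[:2])
print(c["R"].round(3).tolist())
E
```

```text
time: 0.98
ee_pos: [0.5175, -0.4328, 0.1427]
eef_rot: [-0.129, 0.697, -0.694, 0.127]
ft_force: [0.8, 1.1, 1.1]
width: 0.0872
time: 1.82
ee_pos: [0.5195, -0.4268, 0.1365]
eef_rot: [-0.476, 0.529, -0.518, 0.475]
ft_force: [0.1, 0.4, -0.4]
width: 0.087
tcp [ 0.5195 -0.4268  0.1365] shift mm [ 13.3 -13.5 -12. ] jawyaw -5.5 down err [-0.011  0.01   0.   ] j7 0.4
turn about tool y: 1.5 ( -178.5 )
[268.74470303 215.35393236] [232.97617548  53.43543572]
[(np.int32(97), np.float64(436.2), np.float64(227.6), np.int32(431), np.int32(222), np.int32(11), np.int32(12)), (np.int32(8), np.float64(448.9), np.float64(234.1), np.int32(447), np.int32(231), np.int32(4), np.int32(7))] [(np.int32(57), np.float64(389.2), np.float64(232.9), np.int32(386), np.int32(227), np.int32(7), np.int32(12))] [(np.int32(31), np.float64(315.6), np.float64(162.4), np.int32(314), np.int32(158), np.int32(4), np.int32(10))]
[[0.995, -0.096, -0.012], [-0.089, -0.962, 0.259], [-0.037, -0.257, -0.966]]
```

View pics/w1.png

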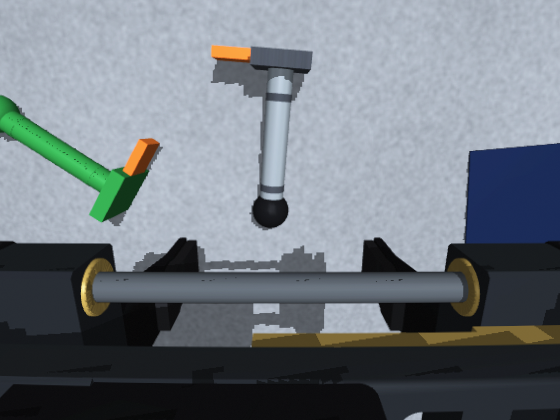

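The wrist view shows the head at (271,210), the toe at (231,53) and the foot at (280,58). The green decoy is well to the left.

```bash
python3 - <<'E'
from h import *
c=load("pics/w1.npz");T=load("pics/top0.npz");S=load("pics/side0.npz")
print(tri([(c,271,210),(T,436.2,227.6)]),tri([(c,271,210),(S,396.5,180.3)]))
print("foot on z.022",plane(c,281,66,.03),plane(c,275,205,.016))
goto([.508,-.439,.06],-7)
E
```

```text
(array([ 0.50832964, -0.43614307,  0.01140445]), np.float64(0.0006668396330258174)) (array([ 0.50696444, -0.4369725 ,  0.01175484]), np.float64(0.002256516190656114))
foot on z.022 [ 0.52899636 -0.31887321  0.03      ] [ 0.51296494 -0.43007055  0.016     ]
tcp [ 0.5196 -0.4268  0.1366] shift mm [14.  76.6 -9.3] jawyaw -6.0 down err [-0.011  0.01   0.   ] j7 0.39
turn about tool y: 1.0 ( -179.0 )
```

```bash
cat >> h.py <<'E'
def tilt():
    R=Ro.from_quat(r.read_state()["eef_rot"]).as_matrix();print("turn (tool, deg) to point down",np.round(np.degrees(R.T@np.cross(R[:,1],[0,0,-1])),2))
E
python3 -m jog '[[0.0115,0,-0.0095,0,0,0],[0,0.02,0,0,1,0],[0,0.02,0,0,0,0],[0,0.02,0,0,0,0],[0,0.02,0,0,0,0],[0,0.015,0,0,0,0],[0,0,0,0,0,0]]'
python3 - <<'E'
from h import *
goto([.508,-.4365,.007],-7);tilt()
E
```

```text
time: 2.5
ee_pos: [0.5032, -0.4433, 0.0396]
eef_rot: [-0.463, 0.539, -0.532, 0.46]
ft_force: [0.3, 0.4, 0.2]
width: 0.087
tcp [ 0.5032 -0.4433  0.0396] shift mm [-7.4 32.6  4.1] jawyaw -8.5 down err [-0.01   0.005  0.   ] j7 0.36
turn about tool y: -1.5 ( 178.5 )
turn (tool, deg) to point down [ 0.63  0.   -0.17]
```

```bash
python3 -m jog '[[-0.0075,0.005,0.004,0.6,-1,-0.2],[0,0.01,0,0,0,0],[0,0.008,0,0,0,0],[0,0.006,0,0,0,0],[0,0,0,0,0,0]]'
python3 - <<'E'
from h import *
goto([.508,-.4365,.007],-7);tilt()
E
```

```text
time: 2.92
ee_pos: [0.5082, -0.4382, 0.0107]
eef_rot: [0.465, -0.531, 0.534, -0.465]
ft_force: [-0.8, -0.5, 0.7]
width: 0.0868
tcp [ 0.5082 -0.4382  0.0107] shift mm [-1.6  3.6 -0.4] jawyaw -7.8 down err [ 0.002 -0.004  0.   ] j7 0.35
turn about tool y: -0.8 ( 179.2 )
turn (tool, deg) to point down [-0.14  0.    0.18]
```

```bash
python3 -m jog '[[-0.0015,0.003,0,0,0,0],[0,0,0,0,0,0]]'; python3 -m jog '[[0,0,0,0,0,0],[0,0,0,0,0,0],[0,0,0,0,0,0],[0,0,0,0,0,0],[0,0,0,0,0,0],[0,0,0,0,0,0]]' -1 30
python3 - <<'E'
from h import *
goto([.508,-.4365,.007],-7)
E
```

```text
time: 3.08
ee_pos: [0.5087, -0.4368, 0.0077]
eef_rot: [0.465, -0.531, 0.535, -0.465]
ft_force: [0.7, -0.3, -0.6]
width: 0.0872
time: 3.58
ee_pos: [0.5096, -0.4375, 0.0094]
eef_rot: [0.465, -0.531, 0.535, -0.465]
ft_force: [-0.2, -0.0, 0.5]
width: 0.0547
tcp [ 0.5096 -0.4375  0.0094] shift mm [-0.8  2.4 -1.7] jawyaw -7.8 down err [ 0.004 -0.006  0.   ] j7 0.34
turn about tool y: -0.8 ( 179.2 )
```

```bash
python3 -m jog '[[0,0.002,0,0,0,0],[0,0,0,0,0,0],[0,0,0,0,0,0],[0,0,0,0,0,0],[0,0,0,0,0,0],[0,0,0,0,0,0]]' -1 30

```

```text
time: 4.08
ee_pos: [0.5096, -0.4377, 0.0074]
eef_rot: [0.465, -0.53, 0.536, -0.464]
ft_force: [-0.7, 0.6, 0.8]
width: 0.0302
```

```bash
python3 -m jog '[[-0.002,-0.010,0,0,0,0],[-0.002,-0.010,0,0,0,0],[-0.004,-0.0105,0,0,0,0],[-0.004,-0.0105,0,0,0,0],[-0.005,-0.009,0,0,0,0],[-0.005,-0.009,0,0,0,0],[-0.0065,-0.008,0,0,0,0],[-0.0065,-0.008,0,0,0,0],[-0.008,-0.007,0,0,0,0],[-0.008,-0.007,0,0,0,0],[0,0,0,0,0,0]]'
python3 - <<'E'
from h import *
goto([.51,-.29,.145],-7);tilt();cam("side","s2")
E
```

```text
time: 5.0
ee_pos: [0.5174, -0.3791, 0.1067]
eef_rot: [0.465, -0.53, 0.535, -0.465]
ft_force: [1.6, 1.0, -1.7]
width: 0.0303
tcp [ 0.5174 -0.3791  0.1067] shift mm [-87.2 -38.8 -19. ] jawyaw -7.7 down err [ 0.005 -0.005  0.   ] j7 0.29
turn about tool y: -0.7 ( 179.3 )
turn (tool, deg) to point down [-0.32  0.    0.25]
```

View pics/s2.png

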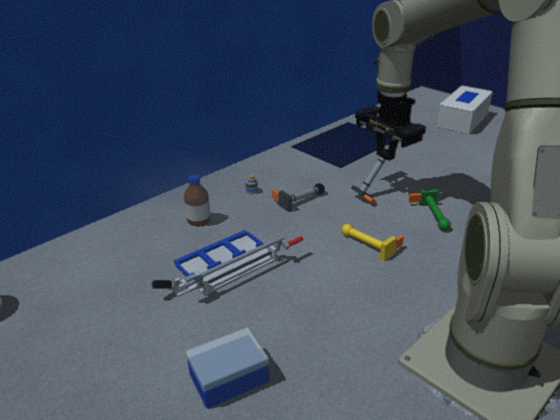

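The post is pivoting on its foot at (368,197), with the head held. I'll continue the arc.

```bash
python3 -m jog '[[-0.009,-0.005,0,0,0,0],[-0.009,-0.004,0,0,0,0],[-0.010,-0.003,0,0,0,0],[-0.010,-0.002,0,0,0,0],[-0.010,-0.001,0,0,0,0],[-0.010,0,0,0,0,0],[-0.010,0,0,0,0,0],[-0.010,0,0,0,0,0],[-0.006,-0.002,0,0,0,0],[0,-0.008,0,0,0,0],[0,-0.008,0,0,0,0],[0,-0.008,0,0,0,0]]'
python3 -m jog '[[0,-0.010,0,0,0,0],[0,-0.010,0,0,0,0],[0,-0.006,0,0,0,0],[0,0,0,0,0,0],[0,0,0,0,0,0]]'
python3 - <<'E'
from h import *
goto([.586,.0775,.165],-6);tilt();cam("side","s3");cam("wrist","w3")
a=cv2.imread("pics/s3.png")[100:250,250:450];b=cv2.imread("pics/w3.png")
cv2.imwrite("pics/s3c.png",np.hstack([cv2.resize(a,(400,300)),cv2.resize(b,(400,300))]))
E
```

```text
time: 6.05
ee_pos: [0.5272, -0.2862, 0.1463]
eef_rot: [0.466, -0.532, 0.533, -0.464]
ft_force: [-0.7, -0.2, -3.4]
width: 0.0304
time: 6.47
ee_pos: [0.5278, -0.2888, 0.1787]
eef_rot: [0.465, -0.531, 0.535, -0.464]
ft_force: [-0.2, 0.1, -3.1]
width: 0.0304
tcp [ 0.5278 -0.2888  0.1787] shift mm [-370.9   11.8    7.5] jawyaw -7.9 down err [ 0.002 -0.005  0.   ] j7 0.17
turn about tool y: -1.9 ( 178.1 )
turn (tool, deg) to point down [-0.18  0.    0.29]
```

View pics/s3c.png

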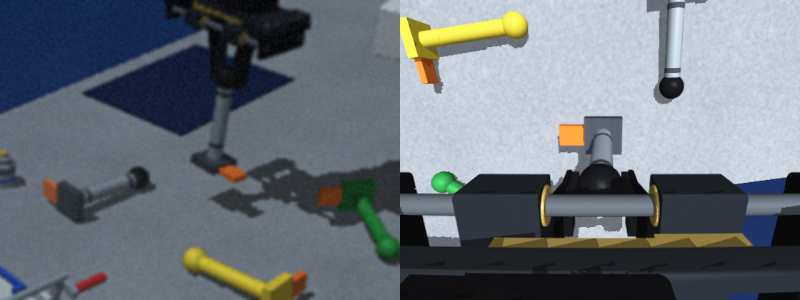

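Post2 hangs upright with its toe to -X (wrist picture, toe at (571,135)). I'll carry it low to the far bay on the left.

```bash
python3 -m jog '[[-0.008,0,0,0,0,0],[-0.016,0,0,0,0,0],[-0.024,0,0,0,0,0],[-0.028,0,0,0,0,0],[-0.028,0,0,0,0,0],[-0.028,0,0,0,0,0],[-0.028,0,0,0,0,0],[-0.028,0,0,0,0,0],[-0.028,0,0,0,0,0],[-0.028,0,0,0,0,0],[-0.028,0,0,0,0,0],[-0.028,0,0,0,0,0]]'
python3 - <<'E'
from h import *
goto([.5994,.2128,.175],-6);tilt()
E
```

```text
time: 7.57
ee_pos: [0.5653, 0.0198, 0.1697]
eef_rot: [-0.465, 0.536, -0.535, 0.458]
ft_force: [0.8, -0.8, -3.2]
width: 0.0301
tcp [0.5653 0.0198 0.1697] shift mm [-195.8   -6.5    5.2] jawyaw -8.5 down err [-0.008 -0.005  0.   ] j7 -0.4
turn about tool y: -2.5 ( 177.5 )
turn (tool, deg) to point down [0.44 0.   0.34]
```

```bash
python3 -m jog '[[-0.026,0,0.001,0.4,-2,0.3],[-0.026,0,0.001,0,0,0],[-0.026,-0.003,0.001,0,0,0],[-0.026,-0.003,0.001,0,0,0],[-0.024,0,0.001,0,0,0],[-0.018,0,0,0,0,0],[-0.012,0,0,0,0,0],[-0.006,0,0,0,0,0],[0,0,0,0,0,0],[0,0,0,0,0,0],[0,0,0,0,0,0],[0,0,0,0,0,0]]'
python3 - <<'E'
from h import *
goto([.5994,.2128,.175],-6);tilt()
s=r.read_state()
w=cam("wrist","w4");t=cam("top","t4");d=cam("side","s4")
for n,c in zip("wtd",(w,t,d)):np.savez(f"pics/{n}4.npz",**c)
p=[.5994,.2128]
a=cv2.imread("pics/t4.png");u,v=map(int,proj(t,[.6,.2,.05]));a=a[v-50:v+50,u-65:u+65]
b=cv2.imread("pics/s4.png");u2,v2=map(int,proj(d,[.6,.2,.05]));b=b[v2-60:v2+60,u2-80:u2+80]
print(u,v,u2,v2)
cv2.imwrite("pics/c4.png",np.vstack([np.hstack([cv2.resize(a,(390,300)),cv2.resize(b,(400,300))]),cv2.resize(cv2.imread("pics/w4.png"),(790,592))[:300]]))
E
```

```text
time: 8.57
ee_pos: [0.5826, 0.2007, 0.1708]
eef_rot: [-0.476, 0.527, -0.522, 0.472]
ft_force: [0.0, 1.0, -3.3]
width: 0.0303
tcp [0.5826 0.2007 0.1708] shift mm [-13.7  -4.4  15.5] jawyaw -5.8 down err [-0.01   0.001  0.   ] j7 -0.69
turn about tool y: 0.2 ( -179.8 )
turn (tool, deg) to point down [ 0.56  0.   -0.03]
193 191 197 248
```

View pics/c4.png

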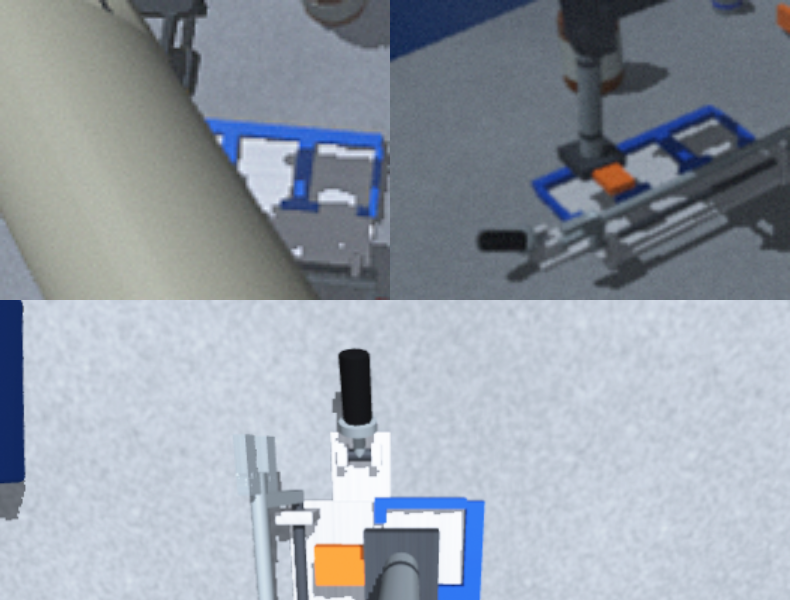

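Wrist view: the toe points to the keeper, the far foot edge is at (259–310,163) and the carrier corner is at (343,142). The arm hides the top view, so I'll work from the wrist camera.

```bash
python3 - <<'E'
from h import *
w=load("pics/w4.npz");k=560/790
px=lambda u,v:(u*k,(v-300)*k)
print("corner bl",plane(w,*px(484,500),.014),"rib left end",plane(w,*px(376,499),.014), "inner corner",plane(w,*px(466,512),.014))
a,b=[plane(w,*px(*q),.063) for q in ((365,530),(438,530))]
print(a,b,np.linalg.norm(a-b));m=(a+b)/2;e=(b-a)/np.linalg.norm(b-a);n=np.array([e[1],-e[0],0]);print("foot centre",m+n*.022,"dir toe yaw",np.degrees(np.arctan2(-e[1],-e[0])))
t=[plane(w,*px(*q),.059) for q in ((315,545),(315,585))];print("toe tip",t,np.mean(t,0)-(m+n*.022))
T=load("pics/top0.npz");print(proj(w,[.6423,.2406,.014])/k+[0,300])
E
```

```text
corner bl [0.64455368 0.24184485 0.014     ] rib left end [0.57285501 0.24962424 0.014     ] inner corner [0.63210034 0.23506782 0.014     ]
[0.56738995 0.23635165 0.063     ] [0.60913452 0.23220226 0.063     ] 0.041950287672890205
foot centre [0.58608617 0.21238484 0.063     ] dir toe yaw 174.32347222276283
toe tip [array([0.53663957, 0.22994927, 0.059     ]), array([0.53310016, 0.20578373, 0.059     ])] [-0.05121631  0.00548166 -0.004     ]
[480.72759519 502.21001894]
```

```bash
python3 -m jog '[[-0.001,0,0.005,0.3,0,0],[-0.001,0.003,0.005,0.2,0,0],[-0.001,0.006,0.005,0,0,0],[0,0.006,0,0,0,0],[0,0.005,0,0,0,0],[0,0,0,0,0,0],[0,0,0,0,0,0]]'
cat >> h.py <<'E'
def footw(tag,half=True):
    w=cam("wrist",tag);np.savez(f"pics/{tag}.npz",**w);s=r.read_state();zt=s["ee_pos"][2]+.0085-.128+.012
    im=w["image"];cv2.imwrite(f"pics/{tag}c.png",cv2.resize(im[60:310,130:430,::-1],(780,650)[:1]+(600,)) if 0 else cv2.resize(im[70:295,130:430,::-1],(800,600),interpolation=3))
    print(zt,blob(w,"orange",240,190,90)[:2],blob(w,"blue",330,170,150)[:3])
    return w
E
python3 - <<'E'
from h import *
goto([.5994,.2128,.155],-6);tilt();footw("w5")
E
```

```text
time: 9.3
ee_pos: [0.6002, 0.2007, 0.1479]
eef_rot: [-0.474, 0.525, -0.525, 0.474]
ft_force: [-0.1, 0.4, -3.0]
width: 0.0303
tcp [0.6002 0.2007 0.1479] shift mm [-12.   -7.1  -2. ] jawyaw -5.9 down err [-0. -0.  0.] j7 -0.7
turn about tool y: 0.1 ( -179.9 )
turn (tool, deg) to point down [0.01 0.   0.  ]
0.040362924974455275 [(np.int32(995), np.float64(240.3), np.float64(187.9), np.int32(223), np.int32(174), np.int32(35), np.int32(29))] [(np.int32(2021), np.float64(302.4), np.float64(179.7), np.int32(243), np.int32(144), np.int32(83), np.int32(97)), (np.int32(419), np.float64(252.5), np.float64(218.9), np.int32(245), np.int32(204), np.int32(22), np.int32(32)), (np.int32(108), np.float64(311.9), np.float64(311.1), np.int32(309), np.int32(303), np.int32(8), np.int32(17))]
```

View pics/w5c.png

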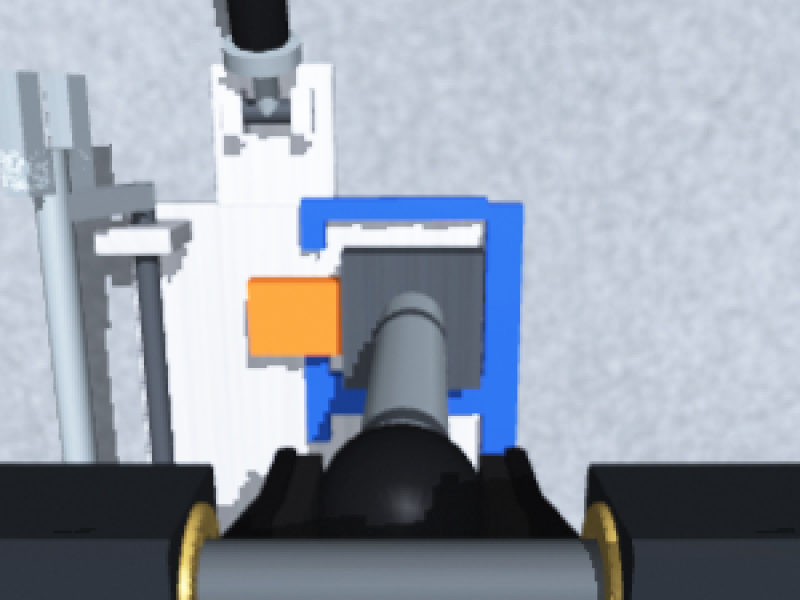

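```bash
python3 - <<'E'
from h import *
w=load("pics/w5.npz")
P=lambda u,v,z:plane(w,130+u/800*300,70+v/600*225,z)
for zt in (.04,.034):
    c=[P(u,v,zt) for u,v in((342,247),(485,247),(345,388),(480,388))];print("foot",zt,np.mean(c[:2],0)-.022*np.array([.0985,.995,0]),np.linalg.norm(c[0]-c[1]))
bl=P(523,201,.014);fl=P(300,199,.014);gap=P(325,250,.014);print("bl",bl,"fl",fl,"bay from bl",bl[:2]+[-.0398-.0032,.0039-.0318])
br2=P(515,452,.014);print("along back rib",np.degrees(np.arctan2(-(bl-br2)[0],(bl-br2)[1])))
E
```

```text
foot 0.04 [0.60518958 0.21246596 0.04      ] 0.04349128970220541
foot 0.034 [0.60519432 0.21160511 0.034     ] 0.04445914903089351
bl [0.64473351 0.24203951 0.014     ] fl [0.57181024 0.25023502 0.014     ] bay from bl [0.60173351 0.21413951]
along back rib -5.649588858621807
```

```bash
python3 -m jog '[[-0.0013,0,-0.0037,0,0,0],[0,0,0,0,0,0],[0,0.005,0,0,0,0],[0,0.005,0,0,0,0],[0,0.004,0,0,0,0],[0,0.003,0,0,0,0],[0,0.002,0,0,0,0],[0,0,0,0,0,0]]'
python3 - <<'E'
from h import *
goto([.5994,.2128,.127],-6);tilt()
E
```

```text
time: 10.02
ee_pos: [0.5963, 0.203, 0.128]
eef_rot: [0.473, -0.525, 0.525, -0.474]
ft_force: [0.5, 0.1, -0.7]
width: 0.0304
tcp [0.5963 0.203  0.128 ] shift mm [-10.    1.    2.1] jawyaw -5.9 down err [0.001 0.    0.   ] j7 -0.72
turn about tool y: 0.1 ( -179.9 )
turn (tool, deg) to point down [-0.08  0.   -0.03]
```

```bash
python3 -m jog '[[-0.004,0,0,0,0,0],[-0.004,0,0,0,0,0],[-0.002,0.001,0,0,0,0],[0,0.001,0,0,0,0],[0,0,0,0,0,0]]'
python3 - <<'E'
from h import *
goto([.5994,.2128,.127],-6);tilt();footw("w6")
E
```

```text
time: 10.43
ee_pos: [0.5984, 0.2146, 0.1276]
eef_rot: [0.472, -0.524, 0.526, -0.475]
ft_force: [-1.3, -1.1, -1.0]
width: 0.0305
tcp [0.5984 0.2146 0.1276] shift mm [1.7 0.6 1.2] jawyaw -5.9 down err [0.004 0.001 0.   ] j7 -0.73
turn about tool y: 0.1 ( -179.9 )
turn (tool, deg) to point down [-0.21  0.   -0.08]
0.020025302036401228 [(np.int32(964), np.float64(239.6), np.float64(197.1), np.int32(223), np.int32(183), np.int32(34), np.int32(29))] [(np.int32(2022), np.float64(303.6), np.float64(192.1), np.int32(244), np.int32(162), np.int32(88), np.int32(85)), (np.int32(489), np.float64(293.2), np.float64(307.7), np.int32(261), np.int32(303), np.int32(56), np.int32(17)), (np.int32(249), np.float64(251.7), np.float64(231.2), np.int32(245), np.int32(220), np.int32(20), np.int32(26))]
```

View pics/w6c.png

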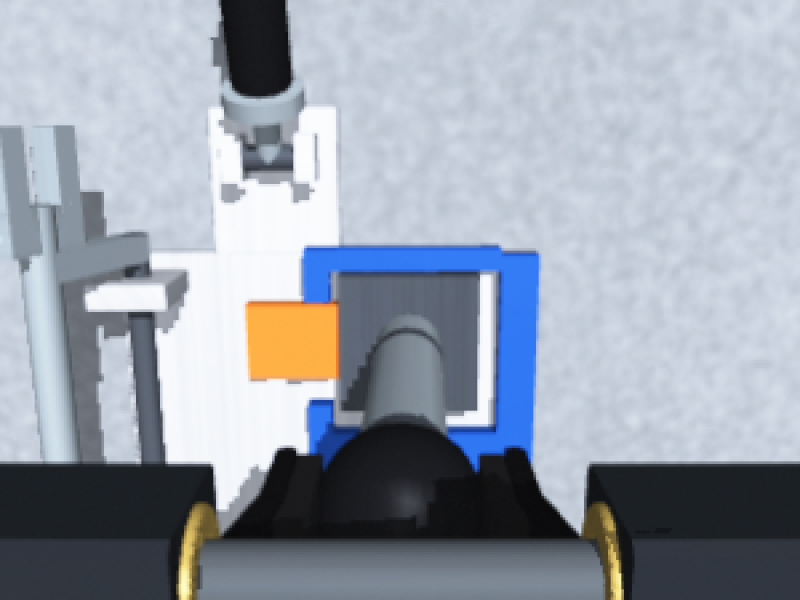

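The foot is inside the bay, against the +y and -x sides. I'll nudge it towards the centre, release and go up.

```bash
python3 -m jog '[[0.002,0.001,0.003,0,0,0],[0.001,0.0005,0.001,0,0,0],[0,0,0,0,0,0]]'
python3 -m jog '[[0,0,0,0,0,0],[0,0,0,0,0,0],[0,0,0,0,0,0],[0,0,0,0,0,0],[0,0,0,0,0,0]]' 0.4
python3 -m jog '[[0,-0.01,0,0,0,0],[0,-0.02,0,0,0,0],[0,-0.025,0,0,0,0],[0,-0.025,0,0,0,0],[0,-0.02,0,0,0,0],[0,0,0,0,0,0]]' 0.6
python3 - <<'E'
from h import *
w=footw("w7");t=cam("top","t7");np.savez("pics/t7.npz",**t)
goto([.6284,-.239,.20],-6);tilt()
print(blob(t,"dark",361,183,16)[:2],blob(t,"orange",317,162,25)[:2])
c=w;print("head should be",proj(c,[.6017,.2141,.134]),"toe mid",proj(c,[.5645,.2178,.014]))
E
```

```text
time: 10.73
ee_pos: [0.6013, 0.212, 0.1267]
eef_rot: [-0.473, 0.525, -0.525, 0.475]
ft_force: [-2.5, 1.6, 1.4]
width: 0.0305
time: 11.15
ee_pos: [0.6025, 0.2111, 0.1263]
eef_rot: [0.472, -0.525, 0.525, -0.475]
ft_force: [-0.3, -0.3, -0.4]
width: 0.0552
time: 11.65
ee_pos: [0.6013, 0.2102, 0.2324]
eef_rot: [0.473, -0.525, 0.525, -0.475]
ft_force: [0.2, 0.1, 0.6]
width: 0.0697
0.12318079916958884 [(np.int32(533), np.float64(247.6), np.float64(172.0), np.int32(235), np.int32(162), np.int32(26), np.int32(21))] [(np.int32(2411), np.float64(292.9), np.float64(212.1), np.int32(251), np.int32(147), np.int32(64), np.int32(126)), (np.int32(210), np.float64(255.8), np.float64(203.7), np.int32(252), np.int32(190), np.int32(12), np.int32(28)), (np.int32(123), np.float64(286.0), np.float64(304.0), np.int32(263), np.int32(303), np.int32(49), np.int32(3))]
tcp [0.6004 0.2096 0.2287] shift mm [443.3  28.6  73.8] jawyaw -5.9 down err [-0.002  0.     0.   ] j7 -0.69
turn about tool y: 0.1 ( -179.9 )
turn (tool, deg) to point down [0.09 0.   0.  ]
[(np.int32(91), np.float64(360.6), np.float64(182.9), np.int32(356), np.int32(177), np.int32(10), np.int32(12))] [(np.int32(31), np.float64(315.6), np.float64(162.4), np.int32(314), np.int32(158), np.int32(4), np.int32(10))]
head should be [280.25443964 201.89924651] toe mid [247.58605952 175.59747289]
```

View pics/w7.png

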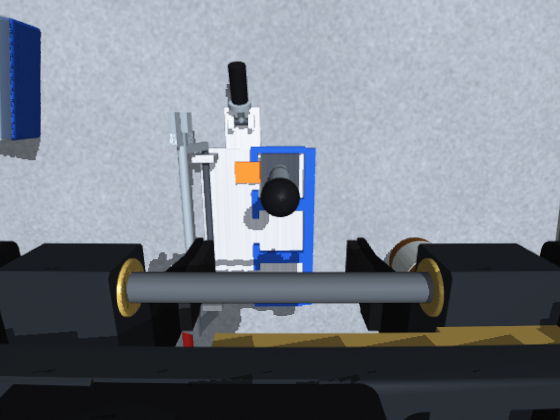

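Post2 is seated: its head is at (281,197) against (280,202) expected, and its toe is within about 3 mm. Post3's pixels have not changed. Next is post3, which needs a half turn; the middle bay keeps joint 7 within range.

```bash
python3 -m jog '[[0.037,0,0.006,0,0,0],[0.037,0,0.006,0,0,0],[0.037,0,0.006,0,0,0],[0.037,0,0.006,0,0,0],[0.037,0,0.006,0,0,0],[0.037,0,0.006,0,0,0],[0.037,0.005,0.006,0,0,0],[0.037,0.01,0.006,0,0,0],[0.037,0.015,0.006,0,0,0],[0.037,0.015,0.006,0,0,0],[0.035,0.015,0.006,0,0,0],[0,0,0,0,0,0]]' 1
python3 - <<'E'
from h import *
goto([.6295,-.237,.15],-6.4);tilt()
c=cam("wrist","w8");np.savez("pics/w8.npz",**c);p=proj(c,[.6295,-.237,.016]);print(p,blob(c,"black",*p,30)[:3],blob(c,"orange",280,60,150)[:3])
E
```

```text
time: 12.75
ee_pos: [0.6185, -0.2149, 0.1536]
eef_rot: [-0.481, 0.527, -0.518, 0.472]
ft_force: [-0.9, -1.6, -0.0]
width: 0.0871
tcp [ 0.6185 -0.2149  0.1536] shift mm [21.   3.4 13.1] jawyaw -5.4 down err [-0.018  0.001  0.   ] j7 0.01
turn about tool y: 1.0 ( -179.0 )
turn (tool, deg) to point down [1.04 0.   0.03]
[296.88277317 216.70898175] [(np.int32(691), np.float64(297.6), np.float64(219.1), np.int32(282), np.int32(205), np.int32(33), np.int32(29))] [(np.int32(397), np.float64(350.4), np.float64(76.5), np.int32(333), np.int32(71), np.int32(36), np.int32(12))]
```

View pics/w8.png

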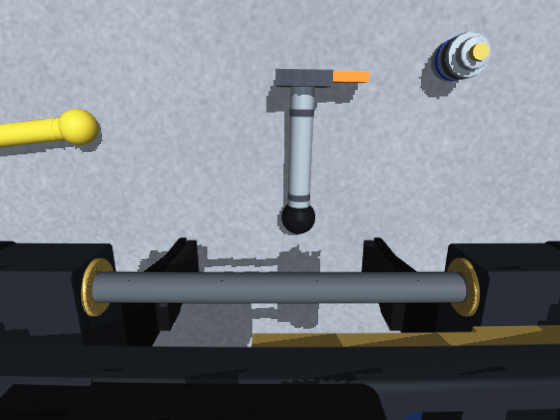

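The head is at (298,218), which matches the prediction. The toe (350,76) points to +X and the objective is at (462,55). Going down.

```bash
python3 -m jog '[[0.021,0,0.013,1,1,0],[0,0.015,0,0,0,0],[0,0.02,0,0,0,0],[0,0.02,0,0,0,0],[0,0.02,0,0,0,0],[0,0.015,0,0,0,0],[0,0.01,0,0,0,0],[0,0,0,0,0,0]]'
python3 - <<'E'
from h import *
goto([.630,-.2375,.007],-6.4);tilt();T=load("pics/top0.npz");print("objective",plane(T,312,135,.02))
E
```

```text
time: 13.47
ee_pos: [0.6288, -0.2265, 0.0463]
eef_rot: [-0.472, 0.529, -0.523, 0.474]
ft_force: [0.5, 0.4, 0.1]
width: 0.0874
tcp [ 0.6288 -0.2265  0.0463] shift mm [11.1 39.2  2.6] jawyaw -6.0 down err [-0.005  0.008  0.   ] j7 -0.02
turn about tool y: 0.4 ( -179.6 )
turn (tool, deg) to point down [ 0.3   0.   -0.41]
objective [ 0.76215951 -0.11035263  0.02      ]
```

```bash
python3 -m jog '[[0.011,0,0.0025,0.3,0.4,-0.4],[0,0.01,0,0,0,0],[0,0.012,0,0,0,0],[0,0.01,0,0,0,0],[0,0.005,0,0,0,0],[0,0,0,0,0,0]]'
python3 - <<'E'
from h import *
goto([.630,-.2375,.007],-6.4);tilt()
E
```

```text
time: 13.97
ee_pos: [0.6318, -0.2382, 0.0081]
eef_rot: [0.471, -0.526, 0.528, -0.472]
ft_force: [-0.5, 0.6, 0.2]
width: 0.0871
tcp [ 0.6318 -0.2382  0.0081] shift mm [-0.5  1.1 -1.8] jawyaw -6.4 down err [ 0.003 -0.001  0.   ] j7 -0.03
turn about tool y: -0.0 ( 180.0 )
turn (tool, deg) to point down [-0.2   0.    0.06]
```

```bash
python3 -m jog '[[0,0.001,-0.0015,0,0,0],[0,0.001,0,0,0,0],[0,0,0,0,0,0],[0,0,0,0,0,0],[0,0,0,0,0,0],[0,0,0,0,0,0],[0,0,0,0,0,0],[0,0,0,0,0,0],[0,0,0,0,0,0],[0,0,0,0,0,0],[0,0,0,0,0,0]]' -1 30
python3 -m jog '[[-0.002,-0.010,0,0,0,0],[-0.002,-0.010,0,0,0,0],[-0.004,-0.0105,0,0,0,0],[-0.004,-0.0105,0,0,0,0],[-0.005,-0.009,0,0,0,0],[-0.005,-0.009,0,0,0,0],[-0.0065,-0.008,0,0,0,0],[-0.0065,-0.008,0,0,0,0],[-0.008,-0.007,0,0,0,0],[-0.008,-0.007,0,0,0,0],[0,0,0,0,0,0]]'
python3 - <<'E'
from h import *
goto([.63,-.09,.16],-6.4)
E
```

```text
time: 14.88
ee_pos: [0.6312, -0.2379, 0.0077]
eef_rot: [0.47, -0.525, 0.529, -0.472]
ft_force: [-0.6, -0.3, -0.2]
width: 0.0304
time: 15.8
ee_pos: [0.6368, -0.179, 0.107]
eef_rot: [0.471, -0.525, 0.528, -0.473]
ft_force: [-0.0, 0.3, -0.9]
width: 0.0307
tcp [ 0.6368 -0.179   0.107 ] shift mm [-87.7 -53.1 -16.1] jawyaw -6.3 down err [ 0.006 -0.001  0.   ] j7 -0.08
turn about tool y: 0.1 ( -179.9 )
```

```bash
python3 -m jog '[[-0.009,-0.005,0,0,0,0],[-0.009,-0.004,0,0,0,0],[-0.010,-0.003,0,0,0,0],[-0.010,-0.002,0,0,0,0],[-0.010,-0.001,0,0,0,0],[-0.010,0,0,0,0,0],[-0.010,0,0,0,0,0],[-0.010,0,0,0,0,0],[-0.006,-0.002,0,0,0,0],[0,-0.008,0,0,0,0],[0,-0.008,0,0,0,0],[0,-0.008,0,0,0,0]]'
python3 -m jog '[[0,-0.010,0,0,0,0],[0,-0.010,0,0,0,0],[0,-0.006,0,0,0,0],[0,0,0,0,0,0],[0,0,0,0,0,0]]'
python3 - <<'E'
from h import *
goto([.595,.14,.18],173.6);tilt();c=cam("wrist","w9");print(blob(c,"orange",280,200,150)[:2])
E
```

```text
time: 16.8
ee_pos: [0.6444, -0.0849, 0.1473]
eef_rot: [-0.473, 0.526, -0.526, 0.472]
ft_force: [0.3, -0.4, -3.3]
width: 0.0302
time: 17.22
ee_pos: [0.6458, -0.0877, 0.1805]
eef_rot: [0.471, -0.526, 0.528, -0.472]
ft_force: [0.8, -0.1, -3.8]
width: 0.0307
tcp [ 0.6458 -0.0877  0.1805] shift mm [-2.207e+02 -1.000e-01 -7.570e+01] jawyaw -6.4 down err [ 0.004 -0.001  0.   ] j7 -0.21
turn about tool y: -180.0 ( 0.0 )
turn (tool, deg) to point down [-0.23  0.    0.06]
[(np.int32(1026), np.float64(323.6), np.float64(183.1), np.int32(306), np.int32(169), np.int32(37), np.int32(30))]
```

```bash
python3 -m jog '[[0,0,-0.01,0,-4,0],[0,0,-0.015,0,-7,0],[0,0,-0.015,0,-7,0],[0,0,-0.01,0,-7,0],[0,0,0,0,-7,0],[0,0,0,0,-7,0],[0,0,0,0,-7,0],[0,0,0,0,-7,0],[0,0,0,0,-7,0],[0,0,0,0,-7,0],[0,0,0,0,-7,0],[0,0,0,0,-7,0]]'
python3 - <<'E'
from h import *
goto([.593,.145,.18],173.6);tilt()
E
```

```text
time: 18.27
ee_pos: [0.5903, -0.0907, 0.1741]
eef_rot: [0.703, -0.085, 0.082, -0.701]
ft_force: [0.7, 0.5, -3.8]
width: 0.0303
tcp [ 0.5903 -0.0907  0.1741] shift mm [-52.4  -6.3 229.8] jawyaw 76.5 down err [-0.004 -0.002  0.   ] j7 1.19
turn about tool y: -97.1 ( 82.9 )
turn (tool, deg) to point down [ 0.16  0.   -0.2 ]
```

```bash
python3 -m jog '[[0,0,0,0,-7,0],[0,0,0,0,-7,0],[0,0,0,0,-7,0],[0,0,0,0,-7,0],[0,0,0,0,-7,0],[0,0,0,0,-7,0],[0,-0.003,0,0,-7,0],[0,-0.003,0,0,-4,0],[0,-0.003,0,0,0,0],[0,0,0,0,0,0]]'
python3 - <<'E'
from h import *
goto([.593,.145,.18],173.6);tilt()
E
```

```text
time: 19.1
ee_pos: [0.5876, -0.0927, 0.1784]
eef_rot: [-0.661, -0.244, 0.252, 0.663]
ft_force: [0.7, 0.2, -3.5]
width: 0.0305
tcp [ 0.5876 -0.0927  0.1784] shift mm [160.2  -1.7 175.7] jawyaw 131.1 down err [-0.011 -0.     0.   ] j7 2.09
turn about tool y: -42.5 ( 137.5 )
turn (tool, deg) to point down [-0.38  0.   -0.48]
```

```bash
python3 -m jog '[[0.006,0,0.0065,-0.3,0,-0.4],[0.012,0,0.013,0,0,0],[0.017,0,0.018,0,0,0],[0.02,0,0.022,0,0,0],[0.02,0,0.022,0,0,0],[0.02,0,0.022,0,0,0],[0.02,0,0.022,0,0,0],[0.018,0,0.020,0,0,0],[0.012,0,0.013,0,0,0],[0.006,0,0.006,0,0,0],[0,0,0,0,0,0]]'
python3 - <<'E'
from h import *
goto([.593,.145,.18],173.6);tilt()
E
```

```text
time: 20.02
ee_pos: [0.5938, 0.1441, 0.1759]
eef_rot: [-0.665, -0.239, 0.238, 0.666]
ft_force: [0.7, 1.5, -3.3]
width: 0.0306
tcp [0.5938 0.1441 0.1759] shift mm [-0.1 -4.1  1.2] jawyaw 129.4 down err [0.001 0.001 0.   ] j7 1.65
turn about tool y: -44.2 ( 135.8 )
turn (tool, deg) to point down [-0.04  0.    0.08]
```

```bash
python3 -m jog '[[0,0,0,0,-7,0],[0,0,0,0,-7,0],[0,0,0,0,-7,0],[0,0,0,0,-7,0],[0,0,0,0,-7,0],[0,0,0,0,-7,0],[0,0,0,0,-3,0],[0,0,0,0,0,0],[0,0,0,0,0,0]]'
python3 - <<'E'
from h import *
goto([.593,.145,.155],173.6);tilt()
c=footw("w10")
E
```

```text
time: 20.77
ee_pos: [0.5947, 0.1326, 0.174]
eef_rot: [0.523, 0.477, -0.479, -0.519]
ft_force: [-0.2, 0.5, -3.9]
width: 0.0304
tcp [0.5947 0.1326 0.174 ] shift mm [12.3 18.9  2.8] jawyaw 175.1 down err [ 0.    -0.006  0.   ] j7 2.39
turn about tool y: 1.5 ( -178.5 )
turn (tool, deg) to point down [ 0.06  0.   -0.33]
0.06644868526380034 [(np.int32(43), np.float64(316.8), np.float64(170.6), np.int32(307), np.int32(170), np.int32(21), np.int32(4)), (np.int32(16), np.float64(307.0), np.float64(189.5), np.int32(307), np.int32(182), np.int32(1), np.int32(16))] [(np.int32(825), np.float64(275.6), np.float64(107.5), np.int32(240), np.int32(98), np.int32(79), np.int32(67)), (np.int32(287), np.float64(306.1), np.float64(233.1), np.int32(297), np.int32(220), np.int32(17), np.int32(31)), (np.int32(120), np.float64(311.5), np.float64(161.1), np.int32(307), np.int32(154), np.int32(9), np.int32(15))]
```

View pics/w10.png

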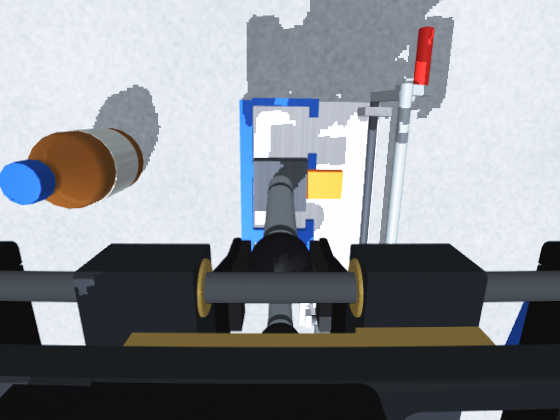

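Looking along -y, the toe points to the keeper. The far foot edge is at (254–307,158) and the carrier's -y corner is at (241,99).

```bash
python3 - <<'E'
from h import *
w=load("pics/w10.npz");X=np.array([.995,-.0985,0]);Y=np.array([.0985,.995,0])
br=plane(w,241,99.5,.014);print("br",br,"bay mid",br-.04*X+.1*Y)
for z in (.066,.06):
    a,b=plane(w,254,158,z),plane(w,307,158,z);print("foot",z,(a+b)/2+.022*Y,np.linalg.norm(a-b),"yaw",np.degrees(np.arctan2(*(b-a)[1::-1])))
t=plane(w,342,184,.06);print("toe tip",t)
E
```

```text
br [0.6226155  0.04254758 0.014     ] bay mid [0.5926655  0.14598758 0.014     ]
foot 0.066 [0.5925383 0.1152153 0.066    ] 0.042857459184801903 yaw 175.06434738423516
foot 0.06 [0.5925938  0.11593355 0.06      ] 0.04380956449213799 yaw 175.06434738423513
toe tip [0.54059672 0.12028506 0.06      ]
```

```bash
python3 -m jog '[[0.007,0,0,0,1,-0.3],[0.01,0.003,0,0,0,0],[0.01,0.006,0,0,0,0],[0.003,0.006,0,0,0,0],[0,0.005,0,0,0,0],[0,0,0,0,0,0],[0,0,0,0,0,0],[0,0,0,0,0,0]]'
python3 - <<'E'
from h import *
goto([.593,.145,.155],173.6);tilt()
c=footw("w11")
E
```

```text
time: 21.48
ee_pos: [0.5979, 0.1629, 0.1505]
eef_rot: [0.528, 0.47, -0.472, -0.527]
ft_force: [0.0, 0.5, -3.4]
width: 0.0304
tcp [0.5979 0.1629 0.1505] shift mm [-18.3  -4.4   2.9] jawyaw 173.5 down err [-0.    -0.003  0.   ] j7 2.31
turn about tool y: -0.1 ( 179.9 )
turn (tool, deg) to point down [ 0.02  0.   -0.19]
0.04316533602770316 [(np.int32(39), np.float64(317.7), np.float64(170.9), np.int32(308), np.int32(170), np.int32(21), np.int32(3)), (np.int32(25), np.float64(310.1), np.float64(240.4), np.int32(306), np.int32(238), np.int32(10), np.int32(10))] [(np.int32(2719), np.float64(273.5), np.float64(101.5), np.int32(232), np.int32(58), np.int32(88), np.int32(101)), (np.int32(307), np.float64(307.5), np.float64(212.5), np.int32(295), np.int32(200), np.int32(22), np.int32(29)), (np.int32(70), np.float64(249.6), np.float64(178.8), np.int32(248), np.int32(148), np.int32(6), np.int32(60))]
```

View pics/w11c.png

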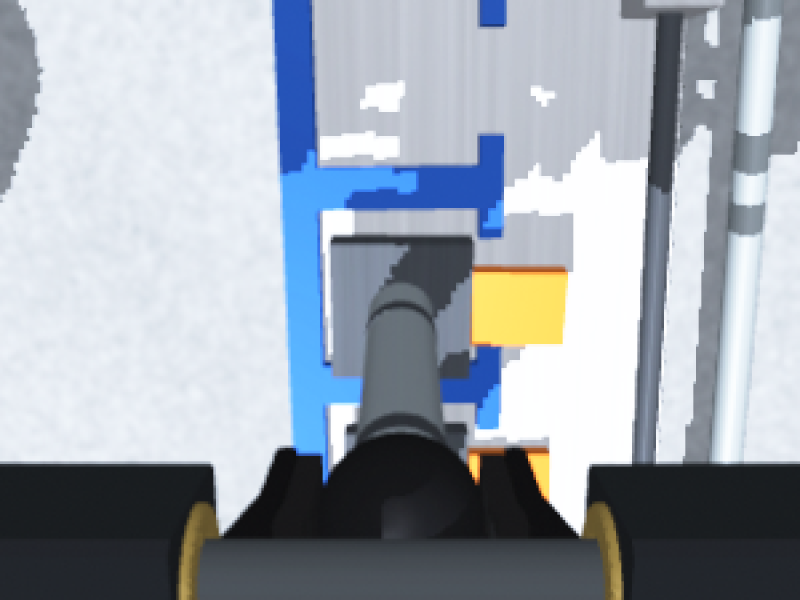

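```bash
python3 - <<'E'
from h import *
w=load("pics/w11.npz");X=np.array([.995,-.0985,0]);Y=np.array([.0985,.995,0])
P=lambda u,v,z:plane(w,130+u/800*300,70+v/600*225,z)
a=P(400,166,.014);b=P(400,208,.006);print("rib",a,b,"bay y:",(a+.041*Y),(P(400,208,.014)+.027*Y))
e=P(285,166,.014);print("back outer edge",e,"bay x",(e-.04*X)[0]+.0985*.041)
for z in (.043,.038):
    p,q=P(331,240,z),P(472,240,z);print("foot",z,(p+q)/2+.022*Y,np.linalg.norm(p-q))
E
```

```text
rib [0.59072732 0.10500648 0.014     ] [0.5923557  0.11935022 0.006     ] bay y: [0.59476582 0.14580148 0.014     ] [0.59493277 0.14547631 0.014     ]
back outer edge [0.62831156 0.10069865 0.014     ] bay x 0.592550060336372
foot 0.043 [0.59477438 0.14741674 0.043     ] 0.04273714122058465
foot 0.038 [0.59483764 0.14805658 0.038     ] 0.04353013448365062
```

```bash
python3 -m jog '[[-0.002,0,0.002,0,0,0],[0,0.003,0,0,0,0],[0,0.005,0,0,0,0],[0,0.005,0,0,0,0],[0,0.004,0,0,0,0],[0,0.003,0,0,0,0],[0,0.002,0,0,0,0],[0,0,0,0,0,0]]'
python3 - <<'E'
from h import *
goto([.593,.1457,.127],173.6);tilt()
E
```

```text
time: 22.2
ee_pos: [0.597, 0.16, 0.1286]
eef_rot: [0.53, 0.471, -0.47, -0.526]
ft_force: [-1.1, -0.7, -0.8]
width: 0.0302
tcp [0.597  0.16   0.1286] shift mm [-14.7   1.6   2.3] jawyaw 173.4 down err [ 0.003 -0.003  0.   ] j7 2.3
turn about tool y: -0.2 ( 179.8 )
turn (tool, deg) to point down [ 0.22  0.   -0.14]
```

Weight is off the gripper, so the foot has landed. I'll right the post by moving the head by -y 14 mm.

```bash
python3 -m jog '[[-0.005,0,0.001,0,0,0],[-0.005,0,0.001,0,0,0],[-0.003,0.001,0,0,0,0],[0,0.001,0,0,0,0],[0,0,0,0,0,0]]'
python3 - <<'E'
from h import *
goto([.593,.1457,.127],173.6);tilt()
c=footw("w12")
E
```

```text
time: 22.62
ee_pos: [0.5938, 0.1468, 0.1278]
eef_rot: [0.53, 0.472, -0.469, -0.526]
ft_force: [-0.7, 0.6, -3.5]
width: 0.0302
tcp [0.5938 0.1468 0.1278] shift mm [-1.1  0.8  0.6] jawyaw 173.4 down err [ 0.005 -0.001  0.   ] j7 2.32
turn about tool y: -0.2 ( 179.8 )
turn (tool, deg) to point down [ 0.32  0.   -0.04]
0.020155614561870722 [(np.int32(76), np.float64(314.3), np.float64(207.2), np.int32(307), np.int32(204), np.int32(18), np.int32(6)), (np.int32(33), np.float64(320.0), np.float64(182.7), np.int32(308), np.int32(182), np.int32(22), np.int32(2))] [(np.int32(2689), np.float64(270.4), np.float64(116.3), np.int32(226), np.int32(75), np.int32(94), np.int32(107)), (np.int32(358), np.float64(308.6), np.float64(232.3), np.int32(297), np.int32(219), np.int32(21), np.int32(27)), (np.int32(130), np.float64(249.6), np.float64(211.8), np.int32(244), np.int32(171), np.int32(21), np.int32(63))]
```

View pics/w12c.png

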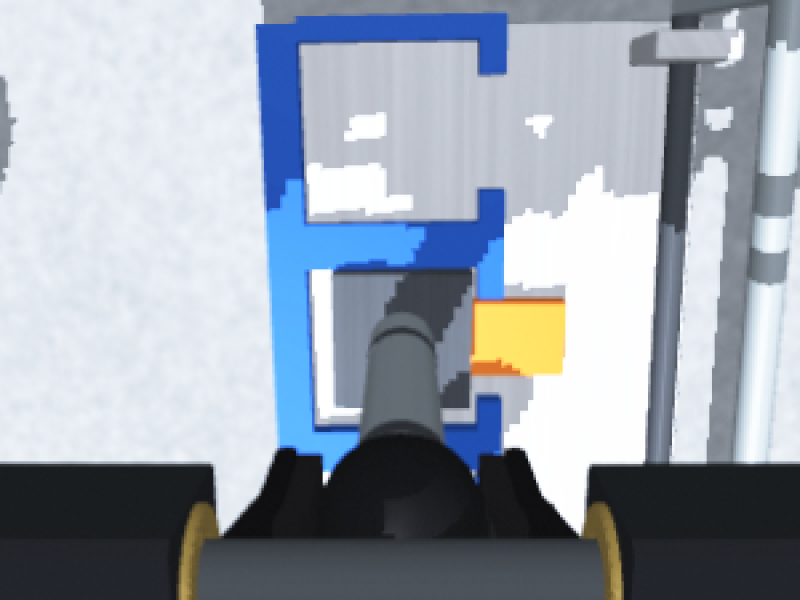

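The foot is inside the bay, hanging just above the floor. I'll nudge it +x, lower it and release.

```bash
python3 -m jog '[[-0.001,0,-0.003,0,0,0],[0,0.002,0,0,0,0],[0,0.001,0,0,0,0],[0,0,0,0,0,0]]'
python3 -m jog '[[0,0,0,0,0,0],[0,0,0,0,0,0],[0,0,0,0,0,0],[0,0,0,0,0,0],[0,0,0,0,0,0]]' 0.4
python3 -m jog '[[0,-0.01,0,0,0,0],[0,-0.02,0,0,0,0],[0,-0.025,0,0,0,0],[0,-0.025,0,0,0,0],[0,-0.025,0,0,0,0],[0,-0.02,0,0,0,0],[0,-0.02,0,0,0,0],[0,0,0,0,0,0]]' 0.6
python3 -m jog '[[-0.03,0,0,0,7,0],[-0.04,0,0,0,7,0],[-0.04,0,0,0,7,0],[-0.04,0,0,0,7,0],[-0.04,0,0,0,7,0],[-0.03,0,0,0,7,0],[0,0,0,0,7,0],[0,0,0,0,7,0],[0,0,0,0,0,0]]'
python3 - <<'E'
from h import *
goto([.50,.02,.15],84);tilt()
t=cam("top","t13");s=cam("side","s13");w=cam("wrist","w13")
for n,c in zip("tsw",(t,s,w)):np.savez(f"pics/{n}13.npz",**c)
a=t["image"][150:270,130:290,::-1];b=s["image"][160:310,140:340,::-1]
cv2.imwrite("pics/c13.png",np.hstack([cv2.resize(a,(400,300)),cv2.resize(b,(400,300))]))
for bay,p in (("left",[.6010,.2137]),("mid",[.5927,.1457])):
  for nm,c in (("t",t),("s",s)): print(bay,nm,"head",proj(c,[*p,.134]),"toe",proj(c,[p[0]-.037,p[1]+.0037,.014]),blob(c,"black",*proj(c,[*p,.134]),12)[:1],blob(c,"dark",*proj(c,[*p,.134]),12)[:1],blob(c,"orange",*proj(c,[p[0]-.037,p[1]+.0037,.014]),14)[:1])
E
```

```text
time: 23.0
ee_pos: [0.5981, 0.1453, 0.1277]
eef_rot: [0.53, 0.472, -0.468, -0.526]
ft_force: [0.6, 0.3, -4.0]
width: 0.0301
time: 23.42
ee_pos: [0.5993, 0.1441, 0.1274]
eef_rot: [0.531, 0.472, -0.468, -0.526]
ft_force: [0.9, 0.5, 0.5]
width: 0.0556
time: 24.08
ee_pos: [0.5967, 0.1447, 0.2829]
eef_rot: [0.53, 0.472, -0.468, -0.526]
ft_force: [-0.2, 0.3, -0.1]
width: 0.0698
time: 24.83
ee_pos: [0.502, -0.0602, 0.2842]
eef_rot: [0.689, 0.163, -0.155, -0.689]
ft_force: [0.6, 0.0, -0.0]
width: 0.0696
tcp [ 0.502  -0.0602  0.2842] shift mm [ 32.  134.3  73.4] jawyaw 116.1 down err [0.011 0.001 0.   ] j7 1.96
turn about tool y: 32.1 ( -147.9 )
turn (tool, deg) to point down [0.21 0.   0.61]
left t head [180.15703402 183.86107319] toe [188.94216984 208.19947973] [] [(np.int32(136), np.float64(178.3), np.float64(185.7), np.int32(172), np.int32(179), np.int32(15), np.int32(14))] [(np.int32(99), np.float64(186.6), np.float64(209.7), np.int32(182), np.int32(204), np.int32(10), np.int32(12))]
left s head [187.86117747 218.98261254] toe [202.04755134 271.17689204] [(np.int32(153), np.float64(187.7
[... 315 characters left out ...]
d [208.61185578 187.05071904] toe [214.51432442 211.16902854] [] [(np.int32(128), np.float64(210.5), np.float64(185.2), np.int32(205), np.int32(179), np.int32(12), np.int32(13))] [(np.int32(100), np.float64(216.3), np.float64(209.5), np.int32(211), np.int32(204), np.int32(11), np.int32(12))]
mid s head [215.35069894 208.58828359] toe [228.1812355  259.61127567] [(np.int32(10), np.float64(215.9), np.float64(212.1), np.int32(214), np.int32(211), np.int32(5), np.int32(3))] [(np.int32(240), np.float64(215.7), np.float64(210.1), np.int32(208), np.int32(200), np.int32(17), np.int32(21))] [(np.int32(45), np.float64(227.6), np.float64(256.6), np.int32(222), np.int32(254), np.int32(11), np.int32(6))]
```

View pics/c13.png

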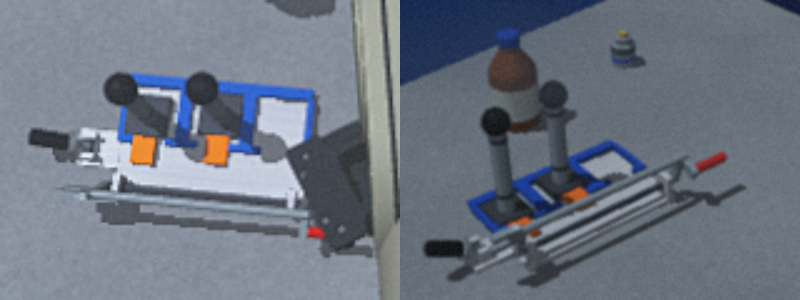

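Both posts stand with their toes in place; pixel offsets are ≤2 px. The keeper is open. Handle triangulated at (0.467,0.024,0.051) gives a keeper angle of about 1.8 rad and a hinge at about (0.493,0.022,0.021), which is carrier local x = -87 mm. I'll turn the tool to grip the rod.

```bash
python3 -m jog '[[0,0,0,0.2,7,0.6],[0,0,0,0,7,0],[0,0,0,0,7,0],[0,0,0,0,7,0],[0,0,0,0,7,0],[0,0,0,0,7,0],[0,0,0,0,7,0],[0,0,0,0,7,0],[0,0,0,0,7,0],[0,0,0,0,7,0],[0,0,0,0,7,0],[0,0,0,0,7,0]]' -0.2
python3 -m jog '[[0,0,0,0,7,0],[0,0,0,0,7,0],[0,0,0,0,7,0],[0,0,0,0,7,0],[0,0,0,0,7,0],[0,0,0,0,3,0],[0,0,0,0,0,0]]'
python3 - <<'E'
from h import *
goto([.467,.019,.12],-5.65);tilt()
c=cam("wrist","w14");np.savez("pics/w14.npz",**c);print("pred",proj(c,[.4667,.0242,.0512]),blob(c,"red",*proj(c,[.4667,.0242,.0512]),50)[:1])
t=cam("top");print(blob(t,"red",262,243,20)[:1],r.read_state()["width"])
E
```

```text
time: 25.98
ee_pos: [0.5061, -0.0426, 0.2832]
eef_rot: [-0.619, 0.339, -0.334, 0.625]
ft_force: [0.5, 0.5, 0.0]
width: 0.0352
time: 26.57
ee_pos: [0.508, -0.0328, 0.2821]
eef_rot: [-0.476, 0.526, -0.514, 0.482]
ft_force: [-0.2, 0.2, -0.3]
width: 0.035
tcp [ 0.508  -0.0328  0.2821] shift mm [-45.4 163.2 -44.1] jawyaw -4.7 down err [-0.004  0.018  0.   ] j7 -0.17
turn about tool y: 0.9 ( -179.1 )
turn (tool, deg) to point down [ 0.33  0.   -1.  ]
pred [241.92947304 134.3945794 ] [(np.int32(358), np.float64(243.8), np.float64(134.4), np.int32(239), np.int32(116), np.int32(10), np.int32(38))]
[(np.int32(34), np.float64(257.2), np.float64(242.7), np.int32(253), np.int32(241), np.int32(9), np.int32(5))] 0.03437166100203466
```

```bash
python3 -m jog '[[-0.02,0,-0.02,0.3,1,-1],[-0.025,0,-0.023,0,0,0],[0,0.03,0,0,0,0],[0,0.04,0,0,0,0],[0,0.04,0,0,0,0],[0,0.03,0,0,0,0],[0,0.02,0,0,0,0],[0,0,0,0,0,0]]'
python3 - <<'E'
from h import *
goto([.468,.019,.033],-5.65);tilt()
c=cam("wrist","w15");np.savez("pics/w15.npz",**c);p=proj(c,[.468,.0242,.0512]);print("pred",p,blob(c,"red",*p,50)[:1])
E
```

```text
time: 27.33
ee_pos: [0.4698, 0.021, 0.1187]
eef_rot: [0.483, -0.513, 0.516, -0.487]
ft_force: [-0.6, -0.4, -0.3]
width: 0.0348
tcp [0.4698 0.021  0.1187] shift mm [ 2.1 85.7 -2.2] jawyaw -3.4 down err [ 0.007 -0.001  0.   ] j7 -0.33
turn about tool y: 2.3 ( -177.7 )
turn (tool, deg) to point down [-0.39  0.    0.02]
pred [277.23002853 213.8760877 ] [(np.int32(863), np.float64(277.6), np.float64(213.5), np.int32(270), np.int32(186), np.int32(17), np.int32(57))]
```

The handle prediction matches the wrist view to within 1 px. Going down on the rod and gripping.

```bash
python3 -m jog '[[0.002,0.015,-0.002,-0.4,2,0],[0,0.02,0,0,0,0],[0,0.02,0,0,0,0],[0,0.015,0,0,0,0],[0,0.01,0,0,0,0],[0,0.004,0,0,0,0],[0,0,0,0,0,0]]'
python3 -m jog '[[0,0,0,0,0,0],[0,0,0,0,0,0],[0,0,0,0,0,0],[0,0,0,0,0,0],[0,0,0,0,0,0]]' -1 12
python3 - <<'E'
from h import *
goto([.468,.019,.033],-5.65);tilt()
E
```

```text
time: 27.97
ee_pos: [0.4776, 0.0201, 0.0445]
eef_rot: [0.475, -0.517, 0.524, -0.482]
ft_force: [-0.5, -1.2, 0.6]
width: 0.0348
time: 28.38
ee_pos: [0.4692, 0.021, 0.0462]
eef_rot: [0.481, -0.52, 0.52, -0.477]
ft_force: [3.4, -0.3, -4.9]
width: 0.0115
tcp [0.4692 0.021  0.0462] shift mm [ 2.  13.2 -1. ] jawyaw -4.7 down err [-0.003 -0.003  0.   ] j7 -0.46
turn about tool y: 1.0 ( -179.0 )
turn (tool, deg) to point down [0.17 0.   0.21]
```

```bash
python3 -m jog '[[0,-0.004,0.0056,0,0,0],[0,-0.003,0.0063,0,0,0],[0,-0.002,0.0067,0,0,0],[0,-0.0007,0.0069,0,0,0],[0,0.0005,0.007,0,0,0],[0,0.0017,0.0067,0,0,0],[0,0.0028,0.0064,0,0,0]]' -1 15
python3 - <<'E'
from h import *
goto([.5274,.017,.035],-5.65);tilt()
c=cam("side");print(blob(c,"red",295,241,45)[:2])
E
```

```text
time: 28.97
ee_pos: [0.504, 0.0174, 0.0561]
eef_rot: [-0.49, 0.523, -0.516, 0.469]
ft_force: [-5.1, 0.0, 5.1]
width: 0.0115
tcp [0.504  0.0174 0.0561] shift mm [-1.8 20.5 23.9] jawyaw -4.6 down err [-0.029 -0.012  0.   ] j7 -0.48
turn about tool y: 1.1 ( -178.9 )
turn (tool, deg) to point down [1.58 0.   0.84]
[(np.int32(18), np.float64(281.1), np.float64(230.6), np.int32(279), np.int32(229), np.int32(5), np.int32(5))]
```

```bash
python3 -m jog '[[0,0.004,0.0065,0.7,0,0.4],[0,0.004,0.006,0.5,0,0.4],[0,0.0045,0.005,0.4,0,0],[0,0.005,0.004,0,0,0],[0,0.005,0.003,0,0,0],[0,0.003,0.001,0,0,0],[0,0,0,0,0,0]]'
python3 - <<'E'
from h import *
goto([.5284,.017,.035],-5.65);tilt()
E
```

```text
time: 29.6
ee_pos: [0.5333, 0.0142, 0.0327]
eef_rot: [0.479, -0.518, 0.521, -0.48]
ft_force: [-6.8, -1.6, 9.8]
width: 0.0114
tcp [0.5333 0.0142 0.0327] shift mm [-2.4 -2.3 -5.1] jawyaw -4.7 down err [ 0.004 -0.002  0.   ] j7 -0.5
turn about tool y: 1.0 ( -179.0 )
turn (tool, deg) to point down [-0.22  0.    0.12]
```

```bash
python3 -m jog '[[0,0.003,0,0,0,0],[0,0.003,0,0,0,0],[0,0.002,0,0,0,0]]'
python3 -m jog '[[0,0,0,0,0,0],[0,0,0,0,0,0],[0,0,0,0,0,0]]' -0.3
python3 -m jog '[[0,-0.01,0,0,0,0],[0,-0.02,0,0,0,0],[0,-0.03,0,0,0,0],[0,-0.04,0,0,0,0],[0,-0.04,0,0,0,0],[0,-0.04,0,0,0,0],[0.03,-0.02,0,0,0,0],[0.03,0,0,0,0,0],[0.03,0,0,0,0,0],[0.03,0,0,0,0,0],[0.03,0,0,0,0,0],[0,0,0,0,0,0]]'
python3 - <<'E'
from h import *
t=cam("top","t16");s=cam("side","s16")
for n,c in zip("ts",(t,s)):np.savez(f"pics/{n}16.npz",**c)
for nm,k,X in (("handle","red",[.5274,.018,.04]),("knob","black",[.5665,.318,.035])):
  o=[]
  for c in (t,s):
    u=proj(c,X);b=blob(c,k if k=="red" or c is s else "dark",*u,16)[:1];print(nm,u,b)
    if b:o.append((c,*b[0][1:3]))
  if len(o)==2:print(tri(o))
a=t["image"][150:270,130:290,::-1];b=s["image"][160:310,140:340,::-1]
cv2.imwrite("pics/c16.png",np.hstack([cv2.resize(a,(400,300)),cv2.resize(b,(400,300))]))
goto([.56,.3,.28])
E
```

```text
time: 29.85
ee_pos: [0.5334, 0.0148, 0.027]
eef_rot: [0.48, -0.518, 0.521, -0.479]
ft_force: [-11.0, -0.7, 20.0]
width: 0.0112
time: 30.1
ee_pos: [0.5346, 0.0152, 0.027]
eef_rot: [0.48, -0.517, 0.522, -0.48]
ft_force: [0.3, -0.3, -0.2]
width: 0.0239
time: 31.1
ee_pos: [0.5238, -0.135, 0.2452]
eef_rot: [0.481, -0.512, 0.521, -0.485]
ft_force: [-1.1, -0.3, 0.2]
width: 0.0302
handle [264.25654806 220.13850317] [(np.int32(64), np.float64(264.2), np.float64(218.1), np.int32(256), np.int32(216), np.int32(17), np.int32(5))]
handle [277.93643695 232.26984176] [(np.int32(43), np.float64(277.7), np.float64(230.6), np.int32(271), np.int32(227), np.int32(14), np.int32(8))]
(array([0.53111995, 0.01711018, 0.04283919]), np.float64(0.0014187879244588607))
knob [149.11857165 206.05008   ] [(np.int32(91), np.float64(149.2), np.float64(205.5), np.int32(142), np.int32(202), np.int32(16), np.int32(8))]
knob [161.5934565  284.15101599] [(np.int32(122), np.float64(161.6), np.float64(284.0), np.int32(153), np.int32(281), np.int32(19), np.int32(7))]
(array([0.56775268, 0.31768521, 0.03459464]), np.float64(0.00038750620496346935))
tcp [ 0.5245 -0.1292  0.2454] shift mm [-430.5  -35.     9.5] jawyaw -3.5 down err [ 0.014 -0.002  0.   ] j7 -0.03
```

I've used all my pictures, so I'll go on with numbers. The handle is at (0.531,0.017,0.043) against shut at (0.527,0.018,0.040), with a 20 N reaction at the stop, so the keeper is shut. The knob at (0.567,0.318,0.035) puts the bolt at about 1.06 rad and its pivot at about (0.564,0.281), carrier local (-42,+131). I'll grip the knob with the tool leaned 20° outwards to clear post2's head.

```bash
python3 -m jog '[[-0.03,0,0.001,0,2,0.8],[-0.04,0,0.001,0,0,0],[-0.04,0,0.001,0,0,0],[-0.04,0,0.001,0,0,0],[-0.04,0,0.001,0,0,0],[-0.04,0,0.001,0,0,0],[-0.04,0,0.001,0,0,0],[-0.04,0,0.001,0,0,0],[-0.04,0,0.001,0,0,0],[-0.04,0,0.001,0,0,0],[-0.04,0,0.001,0,0,0],[-0.036,0,0.001,0,0,0]]' 0.1
python3 -m jog '[[0,0,0,0,0,-7],[0,0,0,0,0,-7],[0,0,0,0,0,-6],[0,0,0,0,0,0]]'
cat >> h.py <<'E'
def full(p,lean,yaw=-5.65):
    """shift (tool mm) to p and turn (tool deg) to: jaw axis at yaw, approach leaning lean deg towards carrier -y"""
    s=r.read_state();R=Ro.from_quat(s["eef_rot"]).as_matrix();a=np.radians(lean);y=np.radians(yaw)
    z=np.array([np.cos(y),np.sin(y),0]);Y=np.array([-np.sin(y),np.cos(y),0]);ap=-Y*np.sin(a)-np.array([0,0,np.cos(a)])
    G=np.column_stack([np.cross(ap,z),ap,z]);print("tcp",np.round(s["ee_pos"],4),"shift",np.round(R.T@(np.array(p)-s["ee_pos"])*1e3,1),"turn",np.round(Ro.from_matrix(R.T@G).as_rotvec(degrees=True),1),"F",np.round(s["ft_force"],1),"w",s["width"])
E
python3 - <<'E'
from h import *
full([.567,.3146,.0254],20)
s=cam("side");w=cam("wrist","w17");np.savez("pics/w17.npz",**w)
u=proj(w,[.5673,.318,.0348]);print(u,blob(w,"black",*u,35)[:3])
E
```

```text
time: 32.2
ee_pos: [0.5745, 0.3497, 0.2562]
eef_rot: [-0.467, 0.523, -0.523, 0.484]
ft_force: [0.9, 0.7, -0.1]
width: 0.048
time: 32.53
ee_pos: [0.5658, 0.3656, 0.2561]
eef_rot: [0.557, -0.428, 0.597, -0.387]
ft_force: [-1.1, 0.9, -1.8]
width: 0.048
tcp [0.5658 0.3656 0.2561] shift [-28.9 234.5   2.4] turn [-1.   0.8 -0.6] F [-1.1  0.9 -1.8] w 0.04797445073023128
[281.62211718 153.52889364] [(np.int32(402), np.float64(282.9), np.float64(153.0), np.int32(276), np.int32(138), np.int32(15), np.int32(31))]
```

```bash
python3 -m jog '[[-0.015,0.01,0.001,-1,0.8,-0.6],[-0.014,0.02,0.001,0,0,0],[0,0.04,0,0,0,0],[0,0.04,0,0,0,0],[0,0.03,0,0,0,0],[0,0.02,0,0,0,0],[0,0,0,0,0,0]]' -0.15
python3 - <<'E'
from h import *
full([.567,.3146,.0254],20)
w=cam("wrist","w18");np.savez("pics/w18.npz",**w)
u=proj(w,[.5673,.318,.0348]);print(u,blob(w,"black",*u,35)[:3])
E
```

```text
time: 33.22
ee_pos: [0.5753, 0.3314, 0.101]
eef_rot: [0.54, -0.449, 0.6, -0.384]
ft_force: [-0.0, -1.5, -0.7]
width: 0.0373
tcp [0.5753 0.3314 0.101 ] shift [-6.  77.4 -7.2] turn [-0.3 -1.6 -2.4] F [-0.  -1.5 -0.7] w 0.03728590008675996
[270.46454508 209.65727736] [(np.int32(963), np.float64(272.7), np.float64(207.5), np.int32(260), np.int32(186), np.int32(25), np.int32(45))]
```

```bash
python3 -m jog '[[-0.006,0.01,-0.006,-0.3,-1.6,-2.4],[0,0.015,0,0,0,0],[0,0.015,0,0,0,0],[0,0.015,0,0,0,0],[0,0.01,0,0,0,0],[0,0.005,0,0,0,0],[0,0,0,0,0,0]]'
python3 - <<'E'
from h import *
full([.568,.3146,.0254],20)
E
```

```text
time: 33.85
ee_pos: [0.5764, 0.3154, 0.0473]
eef_rot: [0.547, -0.44, 0.601, -0.382]
ft_force: [-0.1, 0.7, -0.3]
width: 0.0372
tcp [0.5764 0.3154 0.0473] shift [-5.4 21.2 -8.5] turn [-0.6 -1.  -1.2] F [-0.1  0.7 -0.3] w 0.037237672019659884
```

```bash
python3 -m jog '[[-0.004,0,-0.008,-0.6,-1,-1.2],[0,0.008,-0.002,0,0,0],[0,0.008,-0.001,0,0,0],[0,0.005,0,0,0,0],[0,0,0,0,0,0]]'
python3 - <<'E'
from h import *
full([.568,.3146,.0254],20)
E
python3 -m jog '[[0,0,0,0,0,0],[0,0,0,0,0,0],[0,0,0,0,0,0],[0,0,0,0,0,0],[0,0,0,0,0,0]]' -1 15
python3 - <<'E'
from h import *
full([.568,.3146,.0254],20)
E
```

```text
time: 34.27
ee_pos: [0.567, 0.3134, 0.0279]
eef_rot: [0.556, -0.435, 0.599, -0.378]
ft_force: [-0.2, -0.3, 0.6]
width: 0.037
tcp [0.567  0.3134 0.0279] shift [-2.1  1.9  0.8] turn [-0.1 -0.2 -0.3] F [-0.2 -0.3  0.6] w 0.03698180236602197
time: 34.68
ee_pos: [0.5691, 0.3123, 0.0285]
eef_rot: [0.554, -0.435, 0.6, -0.378]
ft_force: [-0.4, -0.5, -1.8]
width: 0.0175
tcp [0.5691 0.3123 0.0285] shift [-3.1  2.2 -1.3] turn [-0.3 -0.4 -0.4] F [-0.4 -0.5 -1.8] w 0.017491193687860666
```

```bash
python3 -m jog '[[0.0064,-0.0046,0,0,0,0],[0.0072,-0.0034,0,0,0,0],[0.0076,-0.002,0,0,0,0],[0.0079,-0.0006,0,0,0,0],[0,0,0,0,0,0]]'
python3 - <<'E'
from h import *
full([.5635,.2772,.0476],20)
E
```

```text
time: 35.1
ee_pos: [0.5667, 0.2892, 0.0493]
eef_rot: [0.553, -0.436, 0.599, -0.381]
ft_force: [1.8, -0.6, -4.3]
width: 0.0172
tcp [0.5667 0.2892 0.0493] shift [11.   5.7 -2. ] turn [-0.4 -0.3 -0.7] F [ 1.8 -0.6 -4.3] w 0.017247677443047105
```

```bash
python3 -m jog '[[0.006,0.001,-0.001,0,0,0],[0.006,0.002,-0.001,0,0,0],[0.004,0.001,0,0,0,0],[0,0,0,0,0,0]]'
python3 - <<'E'
from h import *
full([.5635,.2772,.0476],20)
E
```

```text
time: 35.43
ee_pos: [0.5652, 0.2728, 0.0536]
eef_rot: [0.55, -0.436, 0.6, -0.383]
ft_force: [0.8, 1.0, -3.4]
width: 0.015
tcp [0.5652 0.2728 0.0536] shift [-6.   4.3 -2.2] turn [-0.7 -0.5 -0.9] F [ 0.8  1.  -3.4] w 0.014999524815840232
```

```bash
python3 -m jog '[[0,0,0,0,0,0],[0,0,0,0,0,0],[0,0,0,0,0,0]]' -0.2
python3 -m jog '[[0,-0.015,0,0,0,0],[0,-0.03,0,0,0,0],[0,-0.03,0,0,0,0],[-0.03,-0.02,0,0,0,0],[0,0,0,0,0,0]]'
python3 - <<'E'
from h import *
s=cam("side","s19");np.savez("pics/s19.npz",**s);w=cam("wrist","w19");np.savez("pics/w19.npz",**w)
full([.565,.31,.055],20)
for th in (0,.15,.3,.5):
    Y=np.array([.0985,.995,0]);P=np.array([.5636,.2806,.014]);X=P+.043*(np.sin(th)*Y+np.array([0,0,np.cos(th)]));print(th,proj(s,X),proj(w,X))
X=P+[0,0,.043]
print(blob(s,"black",*proj(s,X),18)[:3],"\n",blob(w,"black",*proj(w,X),45)[:3])
E
```

```text
time: 35.68
ee_pos: [0.5645, 0.2715, 0.0536]
eef_rot: [0.551, -0.436, 0.601, -0.382]
ft_force: [0.4, 1.1, -0.4]
width: 0.028
time: 36.1
ee_pos: [0.568, 0.3324, 0.1387]
eef_rot: [0.553, -0.436, 0.6, -0.379]
ft_force: [-1.2, 1.5, -0.1]
width: 0.0346
tcp [0.5698 0.3274 0.1377] shift [-11.   83.8  -3.7] turn [-0.3 -0.7 -0.3] F [ 0.2 -0.3 -0.2] w 0.03477095895088427
0 [176.04262638 268.64139916] [278.92599398 230.74386642]
0.15 [173.35590241 270.02956595] [278.84426379 224.15114528]
0.3 [170.77365608 271.75373241] [278.7538231  216.81353002]
0.5 [167.60219836 274.50570432] [278.62448572 206.25803435]
[(np.int32(122), np.float64(173.1), np.float64(270.6), np.int32(167), np.int32(262), np.int32(13), np.int32(18)), (np.int32(47), np.float64(189.6), np.float64(268.7), np.int32(185), np.int32(266), np.int32(10), np.int32(7))] 
 [(np.int32(745), np.float64(280.9), np.float64(224.2), np.int32(270), np.int32(205), np.int32(23), np.int32(39)), (np.int32(156), np.float64(241.9), np.float64(248.0), np.int32(235), np.int32(237), np.int32(12), np.int32(25)), (np.int32(124), np.float64(317.0), np.float64(246.8), np.int32(313), np.int32(238), np.int32(11), np.int32(23))]
```

```bash
python3 -m jog '[[-0.013,0,-0.005,0,0,0],[-0.012,0.015,0,0,0,0],[0,0.02,0,0,0,0],[0,0.02,0,0,0,0],[0,0.015,0,0,0,0],[0,0.005,0,0,0,0],[0,0,0,0,0,0],[0,0,0,0,0,0]]' -1 15
python3 - <<'E'
from h import *
full([.5646,.30,.058],20)
E
```

```text
time: 36.87
ee_pos: [0.565, 0.3219, 0.0512]
eef_rot: [0.554, -0.436, 0.603, -0.374]
ft_force: [0.6, 0.2, 0.6]
width: 0.0009
tcp [0.565  0.3219 0.0512] shift [22.8  1.   2.1] turn [-0.1 -0.8 -0. ] F [0.6 0.2 0.6] w 0.0009231278773743205
```

```bash
python3 -m jog '[[0.007,0,0,0,0,0],[0.007,0.001,0,0,0,0],[0.006,0.002,0,0,0,0],[0.004,0.001,0,0,0,0]]'
python3 -m jog '[[0.003,0.001,0,0,0,0],[0.003,0.001,0,0,0,0]]'
python3 - <<'E'
from h import *
full([.5646,.298,.058],20)
E
```

```text
time: 37.2
ee_pos: [0.5625, 0.2986, 0.0581]
eef_rot: [0.553, -0.436, 0.602, -0.376]
ft_force: [0.4, 4.8, -2.9]
width: 0.0004
time: 37.37
ee_pos: [0.5618, 0.2978, 0.0587]
eef_rot: [0.551, -0.438, 0.599, -0.382]
ft_force: [5.9, 14.6, -11.6]
width: 0.0006
tcp [0.5618 0.2978 0.0587] shift [-0.7  0.5  2.8] turn [-0.4 -0.6 -1. ] F [  5.9  14.6 -11.6] w 0.0006354575000594911
```

It is at the hard stop: 14.6 N, with y = 0.298 as predicted. I'll back off and check everything numerically.

```bash
python3 -m jog '[[-0.02,0,0,0,0,0],[-0.03,-0.01,0,0,0,0],[-0.02,-0.03,0,0,0,0],[0,-0.04,0,0,0,0],[0,-0.04,0,0,0,0],[0,-0.03,0,0,0,0],[0,0,0,0,0,0]]'
python3 - <<'E'
from h import *
s=cam("side","s20");w=cam("wrist","w20");t=cam("top","t20")
Y=np.array([.0985,.995,0]);P=np.array([.5636,.2806,.014])
for th in (0,.15,.3):
    X=P+.043*(np.sin(th)*Y+np.array([0,0,np.cos(th)]));print(th,proj(s,X),proj(w,X))
X=P+[0,0,.043];bs,bw=blob(s,"black",*proj(s,X),18)[0],blob(w,"black",*proj(w,X),35)[0]
print(bs,bw)
k,e=tri([(s,*bs[1:3]),(w,*bw[1:3])]);print("knob",k,e,"angle",np.arctan2((k-P)@Y,k[2]-.014))
for bay,p in (("left",[.6010,.2137]),("mid",[.5927,.1457])):
  for nm,c in (("s",s),("t",t)): print(bay,nm,"head",proj(c,[*p,.134]),blob(c,"dark",*proj(c,[*p,.134]),12)[:1])
b=blob(s,"red",277.8,231,16)[:1];b2=blob(t,"red",264,218,16)[:1];print("handle",b,b2,[proj(s,[.6,.2,.1])])
print(r.read_state()["ee_pos"],r.read_state()["ft_force"])
E
```

```text
time: 37.95
ee_pos: [0.5737, 0.4116, 0.1832]
eef_rot: [0.55, -0.439, 0.6, -0.38]
ft_force: [-0.0, 1.0, 0.4]
width: 0.0005
0 [176.04262638 268.64139916] [283.29563114 265.99784382]
0.15 [173.35590241 270.02956595] [283.25655981 261.25638102]
0.3 [170.77365608 271.75373241] [283.20197804 255.88815291]
(np.int32(118), np.float64(176.6), np.float64(268.3), np.int32(172), np.int32(260), np.int32(10), np.int32(18)) (np.int32(1871), np.float64(283.3), np.float64(257.0), np.int32(249), np.int32(238), np.int32(70), np.int32(46))
knob [0.56516815 0.28145473 0.0515268 ] 0.005079678783248827 angle 0.026772198430778785
left s head [187.86117747 218.98261254] [(np.int32(209), np.float64(188.3), np.float64(221.8), np.int32(181), np.int32(214), np.int32(19), np.int32(17))]
left t head [180.15703402 183.86107319] [(np.int32(135), np.float64(178.3), np.float64(185.7), np.int32(172), np.int32(179), np.int32(15), np.int32(14))]
mid s head [215.35069894 208.58828359] [(np.int32(223), np.float64(215.7), np.float64(210.1), np.int32(208), np.int32(201), np.int32(16), np.int32(20))]
mid t head [208.61185578 187.05071904] [(np.int32(125), np.float64(210.6), np.float64(185.3), np.int32(205), np.int32(179), np.int32(12), np.int32(13))]
handle [(np.int32(46), np.float64(277.8), np.float64(230.7), np.int32(271), np.int32(227), np.int32(14), np.int32(9))] [(np.int32(62), np.float64(264.2), np.float64(218.1), np.int32(256), np.int32(216), np.int32(17), np.int32(5))] [array([194.93828529, 229.70433853])]
[0.57373917 0.40814166 0.17698437] [ 0.43937058 -0.76468615 -0.41273681]
```

```bash
python3 - <<'E'
from h import *
t=cam("top");s=cam("side")
print([tuple(map(float,b[:3])) for b in blob(t,"orange",280,210,400)],[tuple(map(float,b[:3])) for b in blob(s,"orange",280,210,400)])
r.close_job()
E
```

```text
[(56.0, 216.6, 206.9), (46.0, 417.9, 266.5), (33.0, 341.3, 303.1), (31.0, 186.7, 205.7), (27.0, 186.0, 213.7)] [(22.0, 398.8, 237.9), (19.0, 225.6, 255.6), (16.0, 412.8, 194.7), (15.0, 206.1, 274.6)]
the job is handed in; nothing more can be done
```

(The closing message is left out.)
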